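# Return the checked carton and show the perfume bottle to the camera

### The arm

A 6-joint arm with a two-finger parallel gripper is mounted at the origin on a cart in front of the work surface, level with it; the furniture and walls round the work are solid. World frame = base frame: x ahead of the robot, y to its left, z up, the work surface at z = 0. Lengths are in m, angles in rad, forces in N, time in s.
With the tool pointing down it reaches from about 0.275 to 0.75 m from the base axis. Payload 10.2 kg.
Tool frame: the origin (TCP) lies midway between the tips of the shut fingers; the grasp point (between the pads) lies 19 mm behind it (env.hold_point_z is the distance from the TCP to the grasp point, in m); x points along the fingers, z is the direction in which the jaws open and shut, and the axes are right-handed (so a half turn about x gives the same grasp; the last joint's range is limited). The gripper opens to 85 mm and grips with 20 to 120 N. Pads are 22 mm wide; open, the fingers measure 114 mm over their backs; the gripper's body (76 mm by 85 mm) begins 54 mm behind the grasp point. The pads swing forward as they close: fully open they stand 13 mm farther back than shut.
Start: joints at [1.07, 0.313, 1.498, -0, 1.331, -0.223], TCP at [0.144, 0.505, 0.202] pointing down, gripper open.
Joint ranges: [-2.94, 2.94], [-0.97, 2.17], [0.19, 2.56], [-1.23, 4.37], [0.02, 3.11], [-2.88, 2.88]. Speed limits (rad/s): [2.39, 2.39, 3.01, 3.14, 3.14, 3.14].

### API

Orientations are given as a unit quaternion [x, y, z, w].
In Python, from bench import env, kinematics, monitor, eyes, job gives the robot as it stands. The module is installed in compiled form; this text tells all that it offers. Calls block until the motion is done:
- env.reach(position, orientation): joint-space move of the TCP to a pose.
- env.movel(position, velocity=0.15, frame=None, guard=None): straight line of the TCP; frame=None keeps the orientation; velocity is the mean speed in m/s. With guard (N) it stops when the force on the tool has changed by that much, and returns True; else False.
- env.set_joints(angles): joint-space move.
- env.release() and env.close_gripper(effort=None): open the fingers fully, or close them until they stop; effort is the grip in N (None keeps the last).
- env.hold(seconds).
- kinematics.ik(position, orientation): joint angles nearest the present ones, or None.
- monitor.sense(): the state.
- eyes.grab_frame(name): name is "scene" or "top" or "wrist"; returns a dict with "frame" (400x640x3 uint8, red, green, blue), "mtx" (3x3 intrinsics, pixels), "k1" (the pictures are not rectified: a ray, as slopes to the right and down, at radius r is drawn at 1 + k1 r^2 times it, then the intrinsics apply), "view" (4x4, takes a point from world to camera coordinates). Camera axes: x right, y down, z forward; pixel columns grow to the right and rows downward; lengths in m; the calibration is good to about 2 mm. A picture is of the moment at which its call begins. There is no depth.
A pose or a line that the arm cannot do raises env.MotionError and nothing moves.
- job.hand_in(): hands the job in, once; it reports no verdict.
The state is a dict: "clock": time; "joints": joint angles; "qvel": joint speeds; "joint_efforts": joint torques, N m; "position": TCP position; "ee_rot": TCP orientation; "contact_force": force on the tool from outside, world axes, zero at the start; "ft_torque": the same for the moment, N m; "finger_gap": opening from 0.0 (shut) to 1.0 (fully open).
Only numpy, scipy, OpenCV 4.12 (cv2) and the standard library are available. Lean on these libraries where they do the work, as an engineer would, in place of code of your own. Each camera call takes 0.05 s, during which the arm holds its last target.

### The job

The incense carton has been checked: lay it in the tray, flat and straight along the tray, without dropping it, and let go. Then take the next item, the flat perfume bottle with the square cap, and hold it up to the inspection camera: upright, a broad face square to the lens, its middle straight in front of the lens, at lens height and 12 cm from the glass. Touch neither the camera nor its stand, leave the other things where they are, and finish still holding the bottle there, motionless.

Things in the scene. Friction and masses are not known exactly. Their poses are not given: they have to be found in the camera images.
- carton: long closed carton of incense sticks, 190x30x22 mm, 35 to 70 g, lying on the table at the left, its length roughly across the robot's view; origin at the centre of its underside, x along its 190 mm length, y across its 30 mm width, z up
- tray: shallow fixed wooden tray for one carton on the right, 218x70 mm (x along its length, y across, z up); origin at the centre of its underside on the table. Floor 4 mm thick; lips along the two long sides 3 mm thick, their top 8 mm above the table; end stops 6 mm thick, their top 16 mm above the table; 206 mm between the end stops, 64 mm between the lips. A carton lying in it has its underside 4 mm above the tray's origin
- perfume: flat glass perfume bottle with a square cap, 30 mm deep (x), 54 mm wide (y), 103 mm high (z), 140 to 280 g, standing at the left edge of the table; its body is 79 mm high, the 24 mm cap is fixed on top. Origin at the centre of its underside. Its two broad faces look along +x and -x; gripped across its 28 mm depth
- bottle_middle (a point): the middle of the perfume bottle, 50 mm above the centre of its underside; axes as the bottle's
- camera_stand: fixed inspection camera stand at the far edge of the table, behind the crate: round foot 76 mm across, 12 mm thick post 342 mm high that carries the camera; origin at the centre of the foot's underside on the table; -x is the way the camera looks
- lens (a point): centre of the camera's lens glass, 40 mm in front of the post's axis, 230 to 280 mm above the table (the camera, a box 44x56x42 mm with a ring of small lights and a 32 mm lens barrel, is clamped at a different height each time). It looks level along its -x; its y is level and across the line of sight, z up
- focus (a point): the point of sharp focus: on the line of sight, 120 mm in front of the lens glass and level with it, above the crate; axes as the lens: x level, pointing back at the camera, y level across the line of sight, z up
- crate: fixed slatted crate, 125 mm (x) by 262 mm (y), 67 mm high, with upright blocks in it that reach 135 mm above the table; it always stands in the same place in the middle at the back. Origin at the centre of its underside. (Nearer the robot a fixed glass dome, 180 mm across and 290 mm high, stands on a low square base; keep carried things clear of it.)
- nail_polish: small bottle with a narrow 17 mm cap, 31x31x79 mm, one of the two bottles side by side at the left edge; bystander; origin at the centre of its underside
- tealight_a: small tealight candle in a plain metal cup, 38 mm across and 16 mm high, on the right beside the tray; bystander; origin at the centre of its underside
- tealight_b: tealight candle, 38 mm across and 15 mm high, at the far left; bystander; origin at the centre of its underside
- soap: wrapped soap box 50x75x26 mm between crate and tray; bystander; origin at the centre of its underside
- pencil: pencil 117 mm long, 7 mm thick, at the near left; bystander; origin at the centre of its underside
- dropper: dropper bottle with a rubber bulb, 34 mm across and 104 mm high, at the near left; bystander; origin at the centre of its underside
- cat: cat figurine 41x55x79 mm at the far right; bystander; origin at the centre of its underside

How it is judged:
By the outcome, as a careful person would: the job done as asked, in the order asked, and still so for the second after the job is handed in, while the arm keeps its last pose, push and grip.
It also fails if it takes over 64 s, if anything falls off the work surface, if the arm or the gripper's body presses on something with over 40 N, if the wrist force passes 120 N, or if a joint passes its speed limit or range.

## Working session

There is one attempt and no reset: what is moved stays moved. The work goes in short steps, each a Python script; the robot and the scene stay as the last script left them, time stands still between calls to the robot, and variables do not carry over. Pictures are saved under pics/ and viewed, and the job is handed in when it is done.

```bash
mkdir -p pics; ls; cat > h.py <<'E'
import numpy as np, cv2
from bench import env, kinematics, monitor, eyes, job
def save(name,fn):
    d=eyes.grab_frame(name); cv2.imwrite('pics/'+fn+'.png',d['frame'][:,:,::-1]); np.savez('pics/'+fn+'.npz',**{k:d[k] for k in d}); return d
def load(fn): return dict(np.load('pics/'+fn+'.npz'))
def ray(d,uv):
    # returns origin, dirs
    uv=np.atleast_2d(np.array(uv,float)); K=d['mtx']; k=float(d['k1'])
    x=(uv[:,0]-K[0,2])/K[0,0]; y=(uv[:,1]-K[1,2])/K[1,1]
    p=cv2.undistortPoints(uv.reshape(-1,1,2),K,np.array([k,0,0,0,0.])).reshape(-1,2)
    V=d['view']; R=V[:3,:3]; t=V[:3,3]
    return -R.T@t, np.c_[p,np.ones(len(p))]@R
def plane(d,uv,z):
    o,r=ray(d,uv); return o+r*((z-o[2])/r[:,2])[:,None]
def proj(d,P):
    P=np.atleast_2d(np.array(P,float)); V=d['view']
    return cv2.projectPoints(P.reshape(-1,1,3),cv2.Rodrigues(V[:3,:3])[0],V[:3,3],d['mtx'],np.array([float(d['k1']),0,0,0,0.]))[0].reshape(-1,2)
def tri(obs):
    A=np.zeros((3,3));b=np.zeros(3);L=[]
    for d,uv in obs:
        o,r=ray(d,uv); r=r[0]/np.linalg.norm(r[0]); M=np.eye(3)-np.outer(r,r); A+=M;b+=M@o; L.append((o,M))
    p=np.linalg.solve(A,b); return p,[float(np.linalg.norm(M@(p-o))) for o,M in L]
E
python3 - <<'E'
from h import *
for n in ('scene','top','wrist'):
    d=save(n,n+'0'); print(n,d['mtx'].round(1).tolist(),d['k1'],d['view'].round(3).tolist())
print(monitor.sense(), env.hold_point_z)
E
```

```text
pics
scene [[368.2, 0.0, 322.2], [0.0, 368.2, 195.4], [0.0, 0.0, 1.0]] -0.0708374865478672 [[-0.862, -0.506, -0.005, 0.5], [-0.363, 0.624, -0.692, 0.274], [0.354, -0.595, -0.722, 0.813], [0.0, 0.0, 0.0, 1.0]]
top [[469.7, 0.0, 316.0], [0.0, 469.7, 204.2], [0.0, 0.0, 1.0]] 0.027113346551298753 [[0.024, -0.999, -0.026, 0.063], [-0.998, -0.022, -0.059, 0.552], [0.058, 0.028, -0.998, 1.115], [0.0, 0.0, 0.0, 1.0]]
wrist [[319.4, 0.0, 315.2], [0.0, 319.4, 200.1], [0.0, 0.0, 1.0]] -0.02075079227373195 [[0.274, 0.962, -0.001, -0.524], [0.914, -0.26, 0.311, -0.04], [0.299, -0.086, -0.95, 0.38], [0.0, 0.0, 0.0, 1.0]]
{'clock': 0.15, 'joints': array([ 1.06962843e+00,  3.13296626e-01,  1.49820681e+00, -1.42758095e-05,
        1.33101465e+00, -2.23396861e-01]), 'qvel': array([-8.45352625e-04,  7.76369012e-05, -2.14337331e-03, -1.14545432e-04,
       -7.03748123e-04,  5.59570414e-04]), 'joint_efforts': array([ 1.91316001e-03, -4.12369823e+01, -2.59791917e+01, -1.79011627e-04,
        3.28661976e-03, -1.78816492e-05]), 'position': array([0.14387466, 0.50468776, 0.20170026]), 'ee_rot': array([-0.42610545,  0.56470071,  0.42582782,  0.56410807]), 'contact_force': array([-0.9016582 ,  0.42482395,  0.13872341]), 'ft_torque': array([-0.02480532, -0.04774092, -0.0526192 ]), 'finger_gap': 0.9999014884390485} 0.0187
```

View pics/scene0.png

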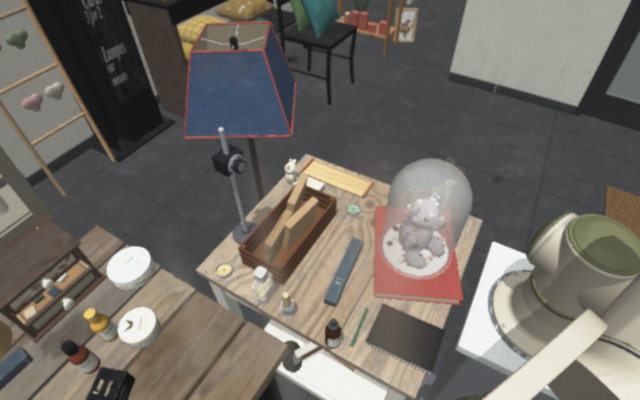

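View pics/top0.png

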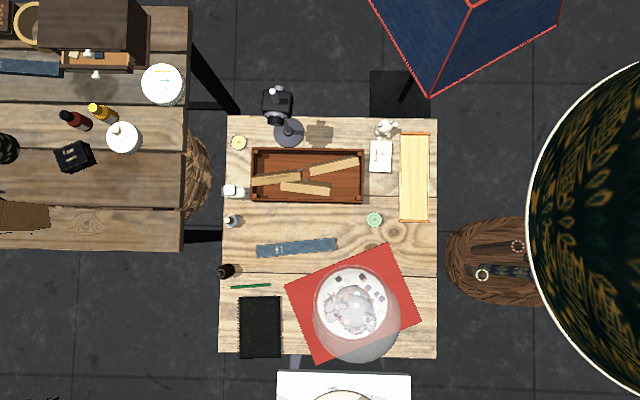

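View pics/wrist0.png

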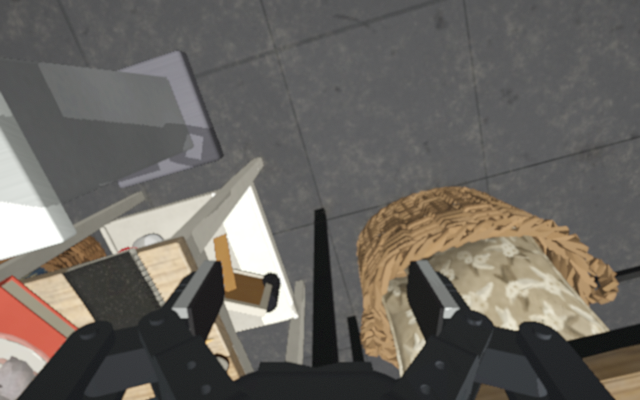

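The scene view shows the blue carton at (344,270), the camera stand at (238,235), the perfume at (261,284), the nail polish at (288,305) and the tray at (337,178). The top view shows the carton at (297,248), the perfume at (235,191), the tray at (414,177) and the camera at (277,104). Next I'll zoom in.

```bash
python3 - <<'E'
from h import *
d=load('top0'); f=d['frame'][:,:,::-1]
cv2.imwrite('pics/topz.png',cv2.resize(f[80:280,210:450],None,fx=3.3,fy=3,interpolation=cv2.INTER_CUBIC)[:600,:800])
d=load('scene0'); f=d['frame'][:,:,::-1]
cv2.imwrite('pics/scz.png',cv2.resize(f[110:310,190:390],None,fx=3,fy=3,interpolation=cv2.INTER_CUBIC))
t=load('top0')
for n,uv,z in [('carton',(297,248),.022),('tray',(414,177),.005),('perf',(235,191),.1),('foot',(288,130),0.),('corner nl',(220,356),0),('corner fr',(437,118),0),('dome',(358,316),.1)]: print(n,plane(t,uv,z).round(3))
for n in('scene0','top0'):
    d=load(n);V=d['view'];print(n,(-V[:3,:3].T@V[:3,3]).round(3))
E
```

```text
carton [[0.444 0.118 0.022]]
tray [[ 0.622 -0.161  0.005]]
perf [[0.571 0.256 0.1  ]]
foot [[0.733 0.149 0.   ]]
corner nl [[0.181 0.298 0.   ]]
corner fr [[ 0.769 -0.216  0.   ]]
dome [[ 0.302 -0.025  0.1  ]]
scene0 [0.243 0.566 0.778]
top0 [0.484 0.044 1.147]
```

View pics/topz.png

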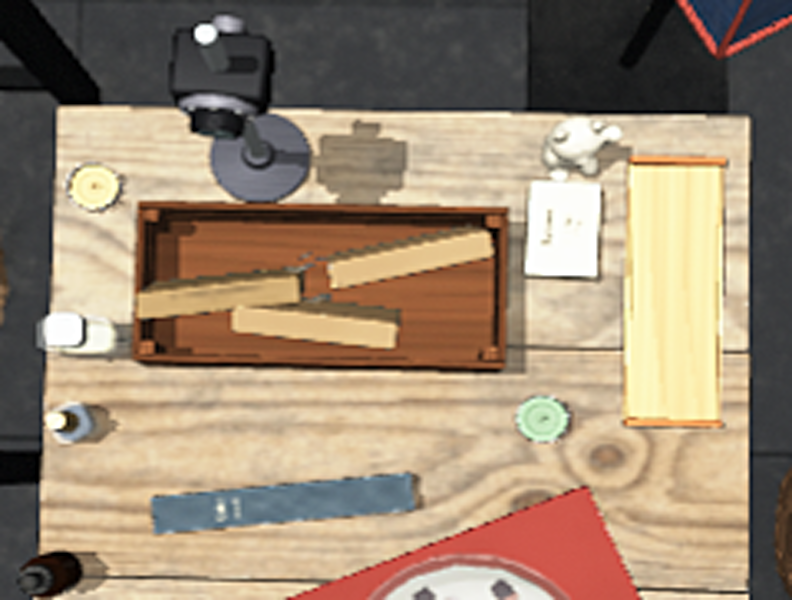

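View pics/scz.png

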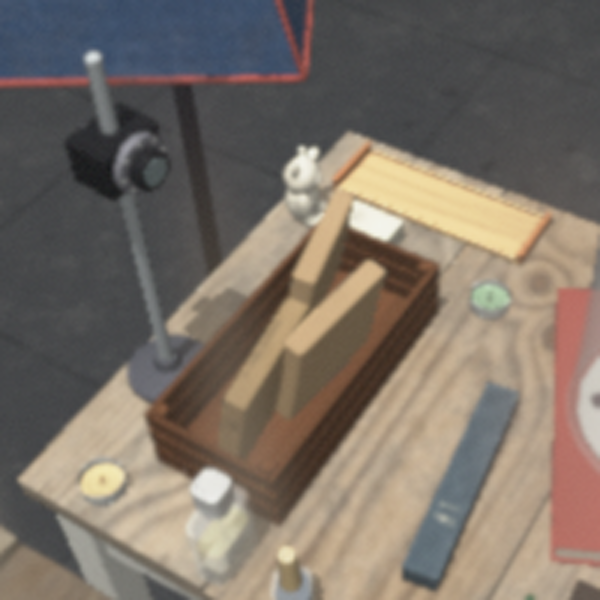

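```bash
cat >> h.py <<'E'
from scipy.spatial.transform import Rotation as Rn
def down(phi):
    x=np.array([0,0,-1.]); z=np.array([np.cos(phi),np.sin(phi),0]); y=np.cross(z,x)
    return Rn.from_matrix(np.c_[x,y,z]).as_quat()
def blob(d,lo,hi,roi):
    hsv=cv2.cvtColor(d['frame'],cv2.COLOR_RGB2HSV); m=cv2.inRange(hsv,np.array(lo),np.array(hi))
    w=np.zeros_like(m); x0,y0,x1,y1=roi; w[y0:y1,x0:x1]=m[y0:y1,x0:x1]
    w=cv2.morphologyEx(w,cv2.MORPH_OPEN,np.ones((2,2),np.uint8)) if False else w
    c=max(cv2.findContours(w,cv2.RETR_EXTERNAL,cv2.CHAIN_APPROX_NONE)[0],key=cv2.contourArea)
    return c
def rect_on(d,c,z):
    P=plane(d,c.reshape(-1,2),z)[:,:2]
    r=cv2.minAreaRect((P*1000).astype(np.float32)); b=cv2.boxPoints(r)/1000
    e=b[1]-b[0],b[2]-b[1]; l=max(e,key=np.linalg.norm)
    return np.array(r[0])/1000,np.array(r[1]),np.degrees(np.arctan2(l[1],l[0]))
E
python3 - <<'E'
from h import *
t=load('top0');s=load('scene0')
c=blob(t,(90,60,30),(115,255,255),(240,230,350,265)); print('carton top',rect_on(t,c,.022))
hsv=cv2.cvtColor(t['frame'],cv2.COLOR_RGB2HSV); print('tray px',hsv[175,[395,398,400,402,405,415,428,430,433]].tolist())
c=blob(s,(90,60,30),(115,255,255),(310,230,370,320)); print('carton sc',rect_on(s,c,.011))
R=Rn.from_quat(monitor.sense()['ee_rot']).as_matrix(); print(R.round(3))
w=load('wrist0');V=w['view'];cam=-V[:3,:3].T@V[:3,3]; print('cam in tool',R.T@(cam-monitor.sense()['position']), 'R',(V[:3,:3]@R).round(3))
for phi in (0.17,1.74,-1.4,3.3,-2.97):
  print(phi,kinematics.ik([.444,.118,.2],down(phi)))
for phi in (0,1.57,-1.57,3.14): print(phi,kinematics.ik([.62,-.16,.1],down(phi)),kinematics.ik([.57,.25,.1],down(phi)))
E
```

```text
carton top (array([0.44559628, 0.12290897]), array([ 27.54034615, 185.29089355]), np.float32(-82.63946))
tray px [[18, 52, 206], [17, 60, 162], [27, 57, 251], [29, 52, 255], [27, 60, 252], [25, 71, 253], [30, 53, 255], [19, 49, 234], [21, 49, 232]]Traceback (most recent call last):
  File "<stdin>", line 5, in <module>
  File "h.py", line 31, in blob
    c=max(cv2.findContours(w,cv2.RETR_EXTERNAL,cv2.CHAIN_APPROX_NONE)[0],key=cv2.contourArea)
ValueError: max() iterable argument is empty
```

```bash
python3 - <<'E'
from h import *
t=load('top0');s=load('scene0')
hsv=cv2.cvtColor(s['frame'],cv2.COLOR_RGB2HSV);print(hsv[270,335:355].tolist())
R=Rn.from_quat(monitor.sense()['ee_rot']).as_matrix(); print(R.round(3))
w=load('wrist0');V=w['view'];cam=-V[:3,:3].T@V[:3,3]; print('cam in tool',R.T@(cam-monitor.sense()['position']), 'R',(V[:3,:3]@R).round(3))
for phi in (0.13,1.7,-1.44,3.27):
  print(phi,kinematics.ik([.444,.118,.2],down(phi)))
for phi in (0,1.57,-1.57,3.14): print(phi,kinematics.ik([.62,-.16,.1],down(phi)),kinematics.ik([.57,.25,.1],down(phi)))
E
```

```text
[[17, 49, 173], [18, 33, 154], [90, 6, 127], [102, 35, 124], [101, 42, 122], [101, 40, 121], [101, 39, 123], [99, 39, 124], [102, 38, 121], [102, 38, 120], [102, 36, 120], [101, 34, 119], [101, 34, 119], [102, 32, 119], [98, 25, 114], [90, 3, 95], [16, 35, 108], [16, 53, 150], [17, 56, 182], [16, 58, 192]]
[[-0.    -0.962  0.274]
 [-0.001  0.274  0.962]
 [-1.     0.    -0.001]]
cam in tool [-0.17123805  0.08052108 -0.00021497] R [[ 0.     0.001  1.   ]
 [-0.311 -0.95   0.001]
 [ 0.95  -0.311 -0.   ]]
0.13 [ 3.82689209e-03  1.69500270e-01  1.68689887e+00 -4.44089210e-16
  1.28519351e+00 -1.26173108e-01]
1.7 [ 3.82689209e-03  1.69500270e-01  1.68689887e+00 -4.44089210e-16
  1.28519351e+00 -1.69617311e+00]
-1.44 [ 3.82689209e-03  1.69500270e-01  1.68689887e+00 -4.44089210e-16
  1.28519351e+00  1.44382689e+00]
3.27 None
0 [-4.35198131e-01  6.51825742e-01  1.24900607e+00 -4.44089210e-16
  1.24076084e+00 -4.35198131e-01] [ 2.25372733e-01  6.13618176e-01  1.31467455e+00 -4.44089210e-16
  1.21329993e+00  2.25372733e-01]
1.57 [-4.35198131e-01  6.51825742e-01  1.24900607e+00 -4.44089210e-16
  1.24076084e+00 -2.00519813e+00] [ 2.25372733e-01  6.13618176e-01  1.31467455e+00 -4.44089210e-16
  1.21329993e+00 -1.34462727e+00]
-1.57 [-4.35198131e-01  6.51825742e-01  1.24900607e+00 -4.44089210e-16
  1.24076084e+00  1.13480187e+00] [ 2.25372733e-01  6.13618176e-01  1.31467455e+00 -4.44089210e-16
  1.21329993e+00  1.79537273e+00]
3.14 [-4.35198131e-01  6.51825742e-01  1.24900607e+00 -4.44089210e-16
  1.24076084e+00  2.70798718e+00] None
```

```bash
python3 - <<'E'
from h import *
env.reach([.50,.16,.27],down(0.0)); save('wrist','w1'); save('scene','s1')
env.reach([.445,.123,.22],down(0.129)); save('wrist','w2');print(monitor.sense()['clock'])
E
```

```text
2.5417
```

View pics/w1.png

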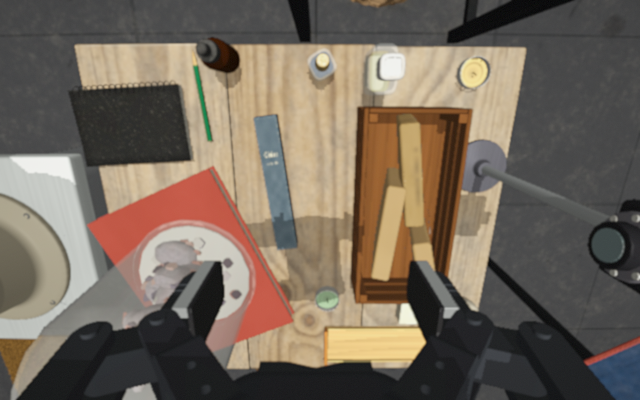

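View pics/w2.png

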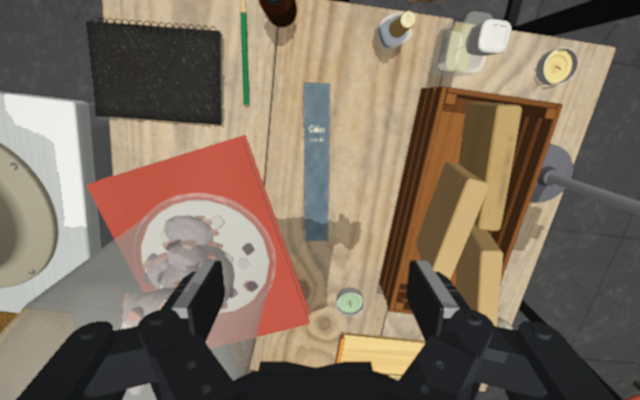

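View pics/s1.png

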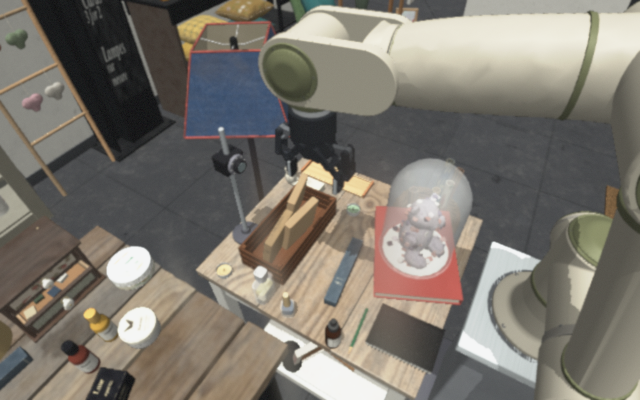

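Both wrist views show the carton (w1: (255,115) to (297,248)), the perfume at about (385,70) with its width along y, the lens at (608,245), and crate blocks near the bottle. The scene view shows the forearm well above the dome. Next I'll measure these.

```bash
cat >> h.py <<'E'
def corners(c):
    b=cv2.boxPoints(cv2.minAreaRect(c)); return b
E
python3 - <<'E'
from h import *
D={n:load(n) for n in('w1','w2','top0','scene0')}
C={}
for n,roi in [('w1',(245,105,305,255)),('w2',(295,75,335,250)),('top0',(240,230,350,265)),('scene0',(310,230,370,320))]:
    c=blob(D[n],(90,25,30),(118,255,200),roi); C[n]=c
    print(n,cv2.contourArea(c),[np.round(x,4).tolist() for x in rect_on(D[n],c,.022)], corners(c).round(1).tolist())
# zoom bottle region of w1,w2
for n,(x0,y0,x1,y1) in [('w1',(300,20,500,150)),('w2',(370,0,590,150))]:
    f=D[n]['frame'][y0:y1,x0:x1,::-1]; cv2.imwrite('pics/%sz.png'%n,cv2.resize(f,None,fx=3.6,fy=3.6,interpolation=cv2.INTER_CUBIC))
f=D['w1']['frame'][170:320,540:640,::-1]; cv2.imwrite('pics/w1l.png',cv2.resize(f,None,fx=4,fy=4,interpolation=cv2.INTER_CUBIC))
E
```

```text
w1 2611.0 [[0.4465, 0.1232], [28.9655, 186.5137], -82.75659942626953] [[254.10000610351562, 117.5999984741211], [275.70001220703125, 114.0999984741211], [297.6000061035156, 245.89999389648438], [276.1000061035156, 249.5]]
w2 3420.5 [[0.4454, 0.1226], [27.4665, 185.2432], -82.6438980102539] [[304.0, 84.0], [328.0, 84.0], [328.0, 239.0], [304.0, 239.0]]
top0 841.5 [[0.4455, 0.1222], [28.3642, 188.4713], -82.7782974243164] [[255.5, 245.39999389648438], [333.8999938964844, 237.39999389648438], [335.20001220703125, 249.3000030517578], [256.70001220703125, 257.29998779296875]]
scene0 609.5 [[0.4448, 0.1282], [28.0435, 188.9406], -82.18240356445312] [[323.29998779296875, 300.6000061035156], [350.20001220703125, 237.8000030517578], [361.3999938964844, 242.60000610351562], [334.6000061035156, 305.3999938964844]]
```

View pics/w1z.png

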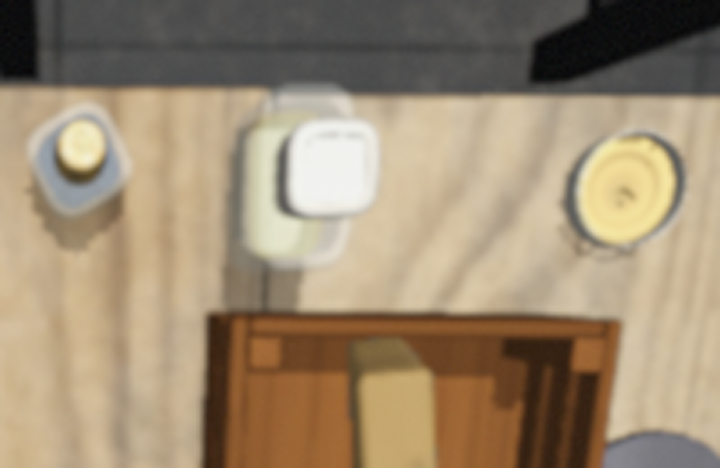

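View pics/w2z.png

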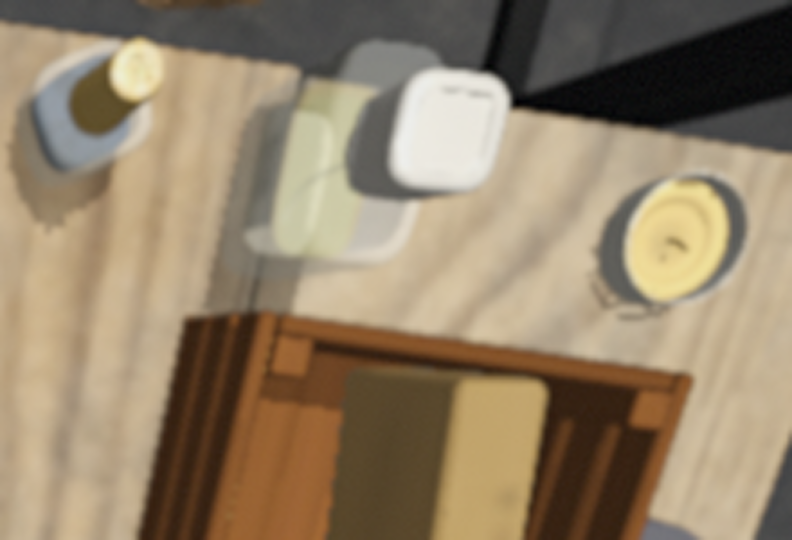

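View pics/w1l.png

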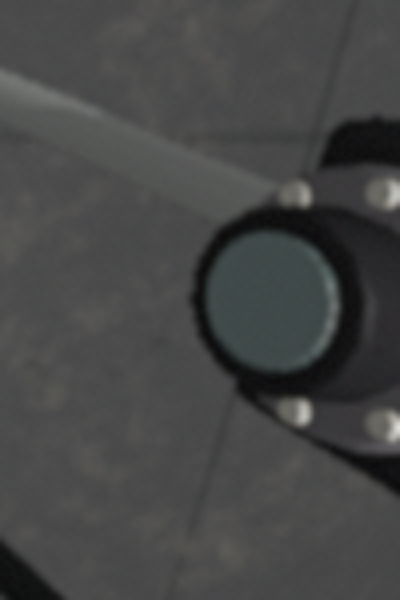

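```bash
python3 - <<'E'
from h import *
D={n:load(n) for n in('w1','w2','top0','scene0')}
for a,b in [((254.1,117.6),(304,84)),((275.7,114.1),(328,84)),((297.6,245.9),(328,239)),((276.1,249.5),(304,239))]:
    print('carton corner',*[np.round(x,4) for x in tri([(D['w1'],a),(D['w2'],b)])])
print('cap',*[np.round(x,4) for x in tri([(D['w1'],(392.5,66.4)),(D['w2'],(495.6,35.6)),(D['top0'],(229.1,190)),(D['scene0'],(261,274.3))])])
print('cap w',*[np.round(x,4) for x in tri([(D['w1'],(392.5,66.4)),(D['w2'],(495.6,35.6))])])
z=lambda p:(p[0]/3.6+300,p[1]/3.6+20)
print('block end',plane(D['w1'],[z((355,345)),z((432,368)),z((390,372))],.135).round(3))
print('crate left edge',plane(D['w1'],[z((210,315)),z((618,322))],.067).round(3))
print('bottle base', plane(D['w1'],[z((243,245)),z((345,262)),z((248,125)),z((275,85))],.0).round(3))
print('lens',*[np.round(x,4) for x in tri([(D['w1'],(607.5,245)),(D['scene0'],(240.7,167.3)),(D['top0'],(275,121))])])
c=blob(D['top0'],(15,30,200),(35,110,255),(398,130,432,225)); print('tray floor',[np.round(x,4).tolist() for x in rect_on(D['top0'],c,.004)])
E
```

```text
carton corner [0.4199 0.2132 0.0159] [0.0003 0.0003]
carton corner [0.4467 0.217  0.0047] [0.0002 0.0002]
carton corner [0.4733 0.029  0.0136] [0.0001 0.0001]
carton corner [0.4423 0.0285 0.0228] [0.0007 0.0007]
cap [0.5748 0.2698 0.0964] [0.0018 0.003  0.0017 0.0029]
cap w [0.5746 0.2685 0.1038] [0.0002 0.0002]
block end [[0.577 0.223 0.135]
 [0.597 0.217 0.135]
 [0.586 0.216 0.135]]
crate left edge [[0.548 0.228 0.067]
 [0.676 0.227 0.067]]
bottle base [[0.567 0.25  0.   ]
 [0.605 0.245 0.   ]
 [0.567 0.29  0.   ]
 [0.576 0.303 0.   ]]
lens [0.6931 0.1498 0.2543] [0.0018 0.0006 0.0025]
tray floor [[0.6229, -0.1621], [229.699, 79.9842], 0.8094000220298767]
```

```bash
python3 - <<'E'
from h import *
t=load('top0')
z=lambda p:(p[0]/3.3+210,p[1]/3+80)
print('soap',plane(t,[z((527,181)),z((602,181)),z((598,279)),z((524,275))],.026).round(3))
print('tray corners',plane(t,[z((630,157)),z((726,157)),z((721,426)),z((625,426))],.014).round(3))
print('tea_a',plane(t,[z((543,418))],.016).round(3), 'cat',plane(t,[z((580,145))],.04).round(3))
s=load('w2'); print('dome base ellipse ctr',plane(s,[(203,253)],.02).round(3))
E
```

```text
soap [[ 0.706 -0.05   0.026]
 [ 0.707 -0.104  0.026]
 [ 0.628 -0.103  0.026]
 [ 0.63  -0.049  0.026]]
tray corners [[ 0.729 -0.126  0.014]
 [ 0.73  -0.196  0.014]
 [ 0.514 -0.195  0.014]
 [ 0.512 -0.126  0.014]]
tea_a [[ 0.517 -0.066  0.016]] cat [[ 0.733 -0.086  0.04 ]]
dome base ellipse ctr [[ 0.314 -0.009  0.02 ]]
```

```bash
python3 - <<'E'
from h import *
q=down(.127)
env.reach([.4493,.0927,.08],q); save('wrist','w3')
print(env.movel([.4493,.0927,.006],.08,guard=8), monitor.sense()['position'])
env.close_gripper(35); s=monitor.sense(); print(s['finger_gap'],s['contact_force'])
env.movel([.4493,.0927,.22],.2); save('wrist','w4'); s=monitor.sense();print(s['clock'],s['finger_gap'],s['contact_force'])
E
```

```text
False [0.44963757 0.0927189  0.00641021]
-0.0007424977320875799 [ 0.20024678 -0.53684542 -0.47417696]
6.325 -0.002044360804471368 [ 0.75265419 -0.59200919 -0.22120378]
```

View pics/w4.png

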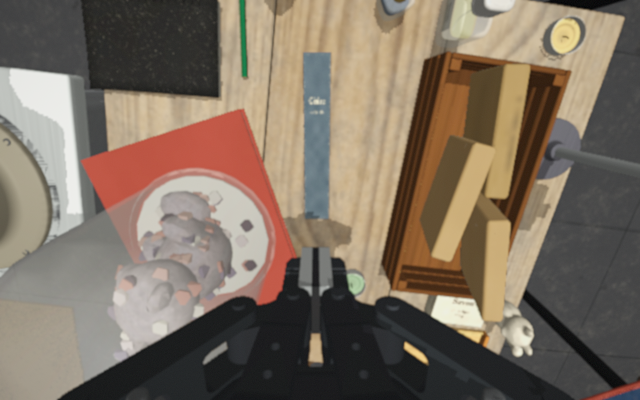

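View pics/w3.png

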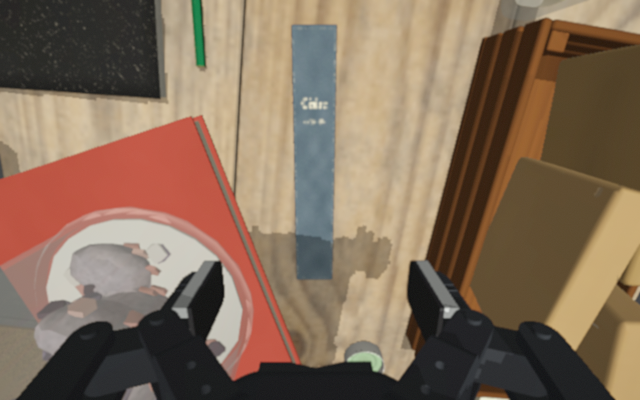

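```bash
python3 - <<'E'
from h import *
w=load('w4'); c=blob(w,(90,25,30),(118,255,200),(295,40,340,245)); print([np.round(x,4).tolist() for x in rect_on(w,c,.022)],corners(c))
w=load('w3'); 
print(proj(w,[[.4493,.0927,.08],[.4493,.0927,.0],[.4455,.1225,.022]]))
E
```

```text
[[0.4452, 0.1226], [27.4561, 185.9404], -82.91600036621094] [[304.  53.]
 [329.  53.]
 [329. 217.]
 [304. 217.]]
[[313.69858581 237.77470383]
 [313.919      196.88622163]
 [313.85680108 166.98315872]]
```

```bash
python3 - <<'E'
from h import *
env.release()
env.movel([.4493,.0927,.05],.2)
print(env.movel([.4493,.0927,.0015],.06,guard=8), monitor.sense()['position'],monitor.sense()['contact_force']); save('wrist','w5')
save('scene','s5')
E
```

```text
False [0.44952819 0.09270726 0.00174655] [-1.10803073  0.40368036  0.41453988]
```

View pics/w5.png

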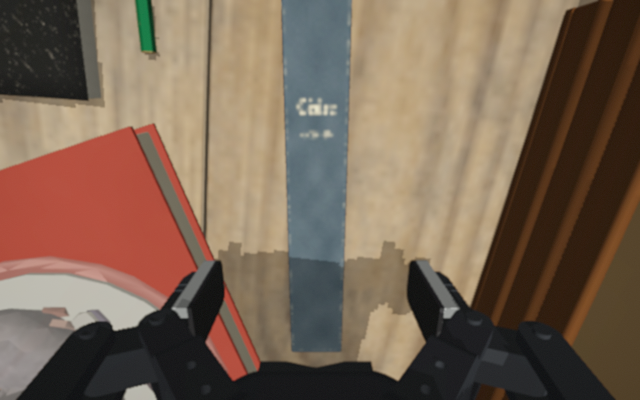

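View pics/s5.png

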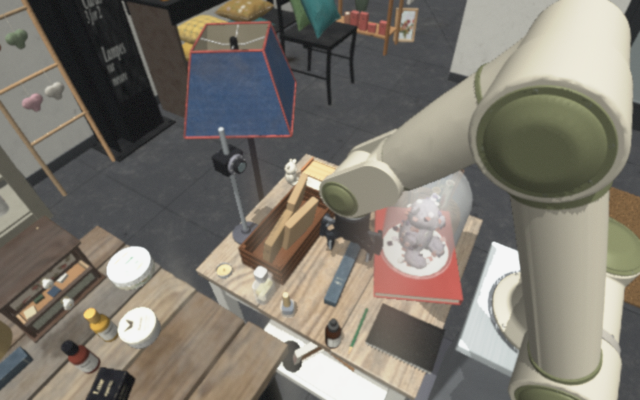

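```bash
python3 - <<'E'
from h import *
env.close_gripper(40); s=monitor.sense(); print(s['clock'],s['finger_gap'],s['contact_force'],s['position']); save('wrist','w6')
E
```

```text
9.9333 -0.002311405565423325 [-0.51979422 -0.06518042 -0.63894037] [0.44929079 0.09271747 0.0014926 ]
```

View pics/w6.png

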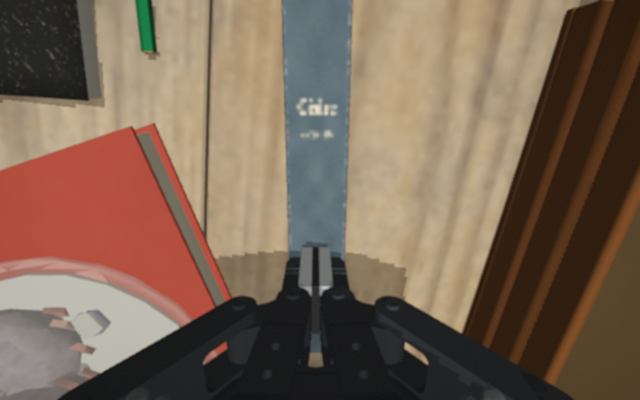

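```bash
python3 - <<'E'
from h import *
r=env.movel([.4493,.0927,-.018],.02,guard=4); s=monitor.sense(); print(r,s['position'],s['contact_force'],s['clock'])
env.movel([.4493,.0927,.02],.1)
d=save('scene','s6'); cv2.imwrite('pics/s6z.png',cv2.resize(d['frame'][150:300,270:470,::-1],None,fx=4,fy=4,interpolation=cv2.INTER_CUBIC))
E
```

```text
True [ 0.44938942  0.09269134 -0.00714387] [-1.0275397  -0.56039654  6.96293169] 10.5417
```

View pics/s6z.png

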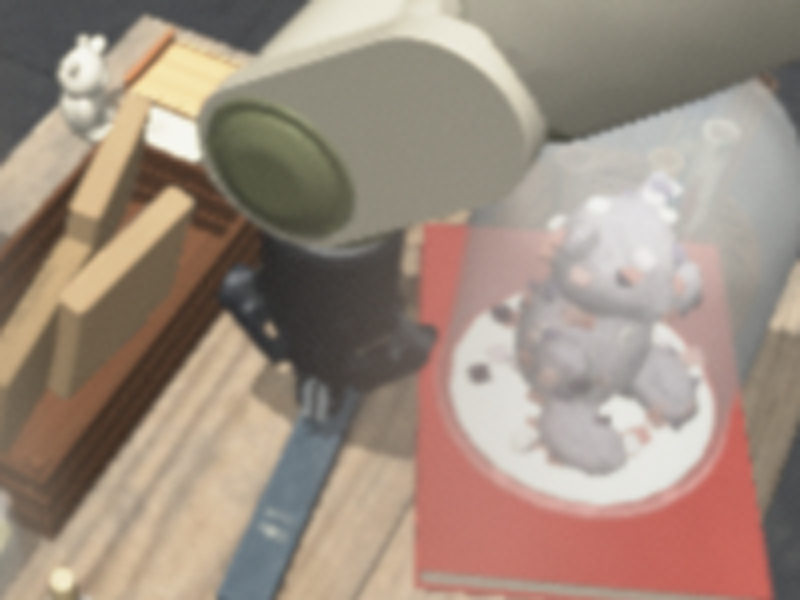

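The fingers closed above the carton (tips at (315,247) in w6). The guarded touch met the carton's top at a reported TCP z of about -0.006. Two things agree on this: that touch, and the position of the tips in the wrist image. The real fingertips sit about 28 mm short of the reported TCP, so I'll correct for it.

```bash
cat >> h.py <<'E'
D=0.028  # true shut tips lie D behind the reported TCP (tool down: true tip z = z + D)
E
python3 - <<'E'
from h import *
P=[.4493,.0927]
env.movel(P+[.06],.2); env.release()
r=env.movel(P+[.006-D],.06,guard=6); s=monitor.sense(); print(r,s['position'])
env.close_gripper(35); s=monitor.sense(); print(s['finger_gap'],s['contact_force']); save('wrist','w7')
if s['finger_gap']>.2:
    env.movel(P+[.02],.06); s=monitor.sense();print(s['finger_gap'],s['contact_force'],s['clock']); save('wrist','w8');save('scene','s8')
E
```

```text
False [ 0.44952199  0.09268725 -0.02172529]
0.3430319709617648 [-0.10691089 -0.13696003  3.39473536]
0.34406873055085174 [ 0.11021823 -0.65177323 -0.76204625] 15.125
```

View pics/w7.png

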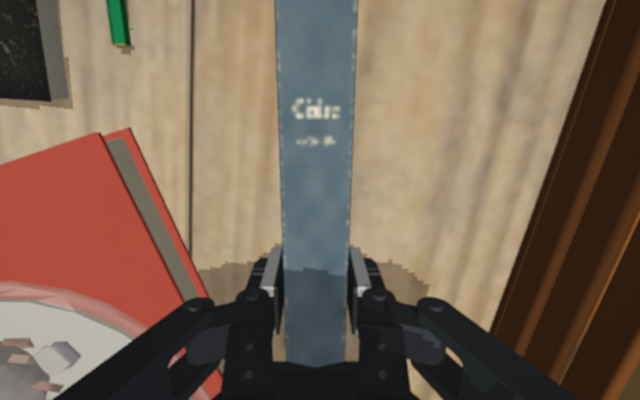

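View pics/w8.png

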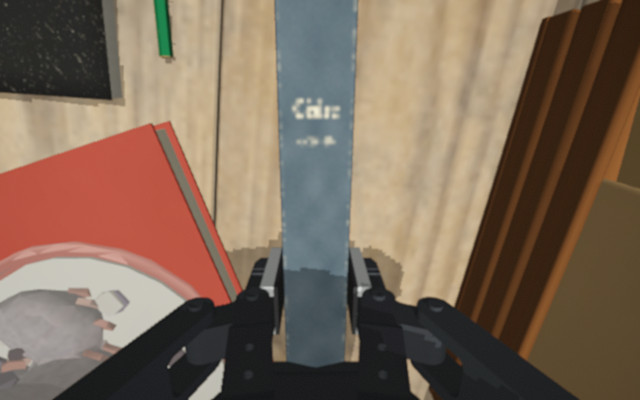

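```bash
python3 - <<'E'
from h import *
w=load('w8'); f=w['frame']; c=blob(w,(90,25,30),(118,255,200),(262,0,372,250)); p=c.reshape(-1,2)
# carton edges in image: fit lines left & right
for side in('L','R'):
    pts=[]
    for r in range(20,240,4):
        q=p[p[:,1]==r,0]
        if len(q): pts.append((r,q.min() if side=='L' else q.max()))
    pts=np.array(pts); print(side,np.polyfit(pts[:,0],pts[:,1],1))
z=.006+.022+.042-.0   # top height: grasp cmd -.022 -> .02
print([plane(w,[(a,r)],.022+.042).round(4).tolist() for r in(20,230) for a in ()])
E
```

```text
L [3.13131313e-02 2.75973737e+02]
R [-3.30086580e-02  3.55079654e+02]
[]
```

```bash
python3 - <<'E'
from h import *
env.movel([.4493,.0927,.18],.2)
env.reach([.5915,-.1605,.12],down(-np.pi/2)); save('wrist','w9'); save('scene','s9'); save('top','t9'); s=monitor.sense();print(s['clock'],s['finger_gap'],s['joints'].round(2))
E
```

```text
17.5083 0.33947821371792114 [-0.45  0.57  1.33  0.    1.24  1.11]
```

View pics/w9.png

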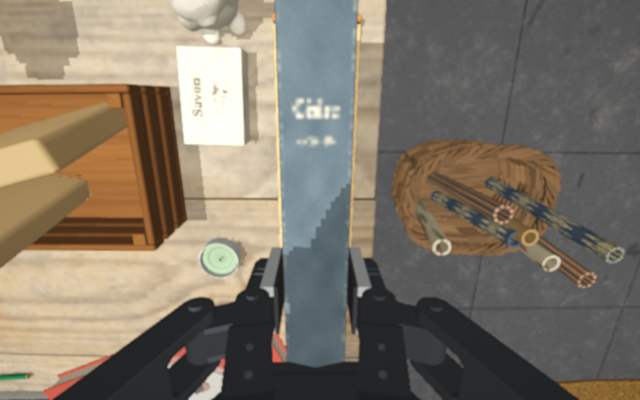

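View pics/s9.png

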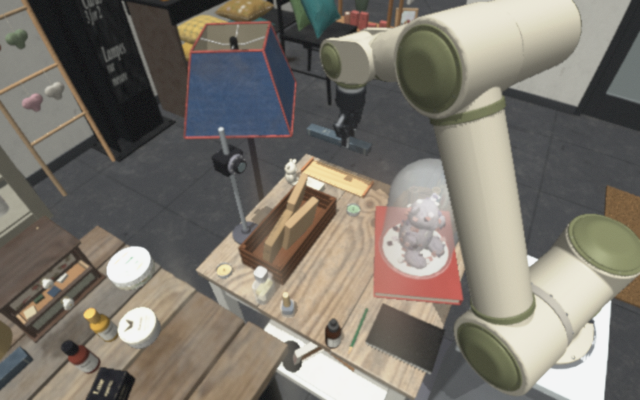

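```bash
python3 - <<'E'
from h import *
w=load('w9'); cv2.imwrite('pics/w9z.png',cv2.resize(w['frame'][0:260,250:390,::-1],None,fx=4.5,fy=2.3,interpolation=cv2.INTER_CUBIC))
print(plane(w,[(275,18),(362,19)],.016).round(4))
h=cv2.cvtColor(w['frame'],cv2.COLOR_RGB2HSV)
for r in (40,100,160,200,230): print(r,h[r,268:284].tolist(),h[r,350:370].tolist())
E
```

```text
[[ 0.7275 -0.1286  0.016 ]
 [ 0.727  -0.1954  0.016 ]]
40 [[19, 48, 223], [19, 48, 223], [19, 47, 223], [19, 48, 223], [19, 55, 223], [20, 77, 233], [21, 92, 244], [20, 85, 217], [23, 19, 158], [100, 45, 158], [99, 44, 164], [98, 42, 164], [99, 42, 165], [99, 43, 165], [100, 43, 165], [98, 42, 163]] [[99, 47, 153], [98, 40, 154], [96, 32, 158], [94, 27, 161], [94, 26, 158], [90, 16, 146], [20, 56, 169], [21, 97, 218], [21, 102, 236], [20, 98, 221], [19, 76, 198], [20, 53, 205], [20, 50, 220], [20, 49, 223], [19, 49, 224], [19, 48, 224], [19, 48, 223], [19, 49, 223], [19, 48, 221], [19, 50, 221]]
100 [[19, 54, 228], [19, 55, 228], [19, 55, 228], [19, 55, 228], [18, 55, 229], [18, 55, 228], [19, 63, 230], [21, 80, 240], [23, 87, 245], [22, 81, 217], [25, 19, 159], [100, 48, 155], [99, 48, 161], [100, 44, 161], [99, 46, 160], [99, 46, 160]] [[99, 34, 158], [97, 27, 161], [95, 27, 159], [78, 9, 147], [18, 63, 169], [19, 106, 202], [19, 108, 212], [19, 92, 200], [18, 68, 184], [18, 57, 179], [19, 57, 179], [19, 57, 179], [19, 60, 180], [19, 58, 180], [20, 57, 180], [20, 58, 181], [20, 56,
[... 997 characters left out ...]
], [18, 77, 139], [17, 77, 140], [18, 79, 139], [18, 81, 139], [18, 83, 139], [17, 81, 139], [18, 81, 139], [17, 80, 140], [18, 83, 141], [18, 84, 140]]
230 [[18, 63, 197], [18, 64, 198], [18, 65, 199], [18, 63, 199], [18, 61, 200], [18, 60, 200], [18, 58, 201], [18, 58, 201], [18, 58, 201], [17, 58, 198], [19, 69, 203], [21, 86, 233], [22, 89, 255], [21, 85, 247], [20, 48, 197], [90, 15, 168]] [[19, 107, 197], [19, 108, 200], [18, 97, 177], [17, 85, 165], [18, 84, 167], [18, 83, 169], [18, 84, 170], [17, 83, 170], [18, 81, 169], [18, 82, 168], [18, 80, 168], [18, 80, 168], [18, 80, 169], [18, 80, 168], [18, 83, 168], [18, 85, 168], [18, 85, 168], [17, 84, 167], [17, 85, 168], [18, 83, 168]]
```

View pics/w9z.png

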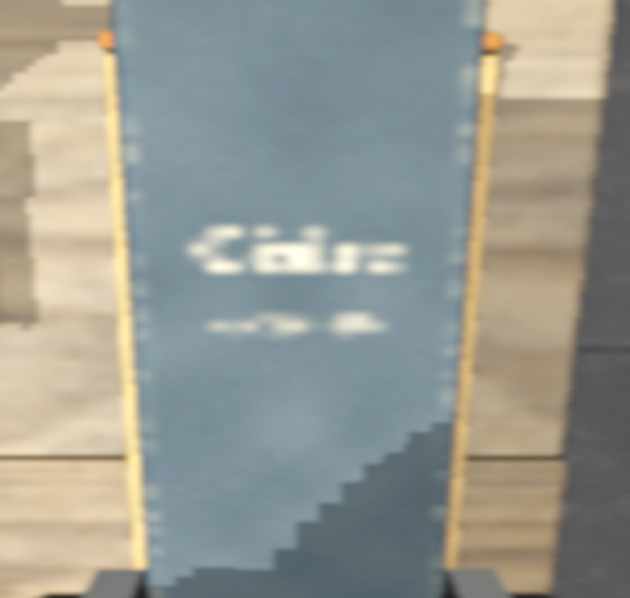

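```bash
python3 - <<'E'
from h import *
w=load('w9')
L=plane(w,[(273,40),(274.8,100),(276.3,160),(277.9,200),(279,230)],.008); R=plane(w,[(360.5,40),(358,100),(355,160),(353.4,200),(352.2,230)],.008)
print(L.round(4),R.round(4)); 
a=np.polyfit(L[:,0],L[:,1],1);b=np.polyfit(R[:,0],R[:,1],1); print(a,b,'yaw deg',np.degrees((a[0]+b[0])/2),'y mid at .5915,.6215',[(np.polyval(a,x)+np.polyval(b,x))/2 for x in(.5915,.6215)])
# carton edges, top at cmd .12+.022+.022
z=.12+.022+.022
p=plane(w,[(276.5,40),(355.5,40),(282,230),(350,230)],z); print(p.round(4))
E
```

```text
[[ 0.7133 -0.1255  0.008 ]
 [ 0.667  -0.1254  0.008 ]
 [ 0.6155 -0.1249  0.008 ]
 [ 0.5777 -0.125   0.008 ]
 [ 0.5473 -0.1251  0.008 ]] [[ 0.7135 -0.1959  0.008 ]
 [ 0.6671 -0.1959  0.008 ]
 [ 0.6157 -0.1954  0.008 ]
 [ 0.5779 -0.1955  0.008 ]
 [ 0.5475 -0.1955  0.008 ]]
[-0.00312965 -0.12320768] [-0.00299883 -0.19376513] yaw deg -0.1755679756523148 y mid at .5915,.6215 [np.float64(-0.16029890268417768), np.float64(-0.16039082986126352)]
[[ 0.6898 -0.1456  0.164 ]
 [ 0.6899 -0.1741  0.164 ]
 [ 0.6154 -0.1454  0.164 ]
 [ 0.6154 -0.1748  0.164 ]]
```

```bash
python3 - <<'E'
from h import *
env.movel([.591,-.1603,.01],.15)
r=env.movel([.591,-.1603,-.0215],.025,guard=3); s=monitor.sense(); print(r,s['position'],s['contact_force'],s['clock']); save('wrist','w10')
E
```

```text
True [ 0.59084322 -0.16023383 -0.01776586] [-0.60239191  0.46272062  4.80503297] 19.4
```

View pics/w10.png

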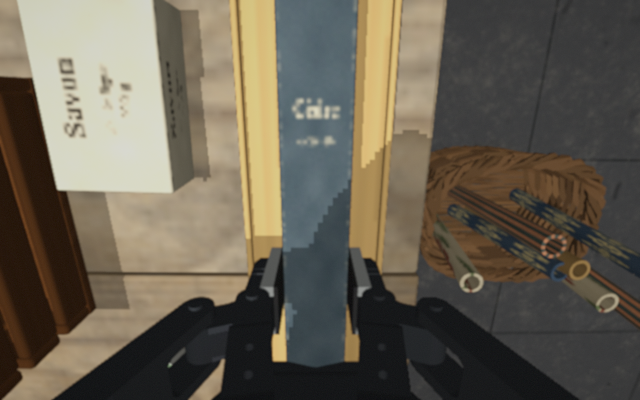

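```bash
python3 - <<'E'
from h import *
env.release(); env.hold(.1)
env.movel([.591,-.1603,.15],.2); save('wrist','w11'); 
def tilt(a): 
    x=np.array([np.sin(a),0,-np.cos(a)]); z=np.array([0,1.,0]); return Rn.from_matrix(np.c_[x,np.cross(z,x),z]).as_quat()
q=tilt(np.radians(40)); print(monitor.sense()['clock'])
for y in(.06,.10,.2,.24): print(kinematics.ik([.54,y,.34],q))
E
```

```text
21.1833
[-0.16049432 -0.11061953  1.78419689  0.14634409  0.78161835 -1.79841882]
[-0.04595381 -0.08909493  1.76507907  0.04249809  0.76844826 -1.63657382]
[ 0.22240582  0.00364467  1.67678393 -0.20185245  0.78553989 -1.25557593]
[ 0.31801223  0.05308411  1.62577039 -0.28122936  0.80984222 -1.12713139]
```

View pics/w11.png

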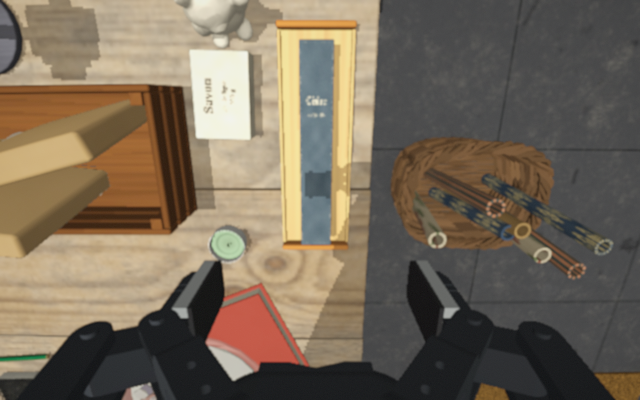

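```bash
python3 - <<'E'
from h import *
w=load('w11'); cv2.imwrite('pics/w11z.png',cv2.resize(w['frame'][10:260,265:370,::-1],None,fx=5,fy=2.4,interpolation=cv2.INTER_CUBIC))
c=blob(w,(90,25,30),(118,255,200),(290,30,345,255)); print(c.reshape(-1,2).min(0),c.reshape(-1,2).max(0),[np.round(x,4).tolist() for x in rect_on(w,c,.026)])
print(plane(w,[(279,22),(356,22)],.016).round(4),plane(w,[(283,246),(348,246)],.016).round(4))
E
```

```text
[300  41] [332 243] [[0.6199, -0.1605], [27.3674, 185.9592], -0.0812000036239624]
[[ 0.7291 -0.1291  0.016 ]
 [ 0.7291 -0.1946  0.016 ]] [[ 0.5186 -0.1261  0.016 ]
 [ 0.5187 -0.1945  0.016 ]]
```

View pics/w11z.png

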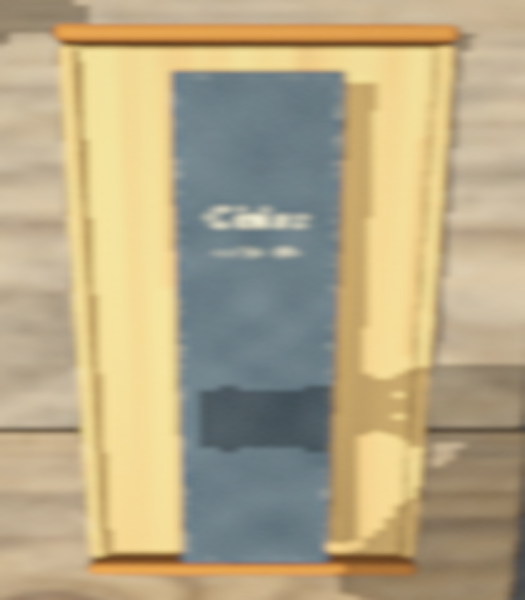

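Carton lies centred in the tray (x 0.620, y -0.1605, yaw -0.1°), released. Next come the lens views.

```bash
cat >> h.py <<'E'
def tilt(a): 
    x=np.array([np.sin(a),0,-np.cos(a)]); z=np.array([0,1.,0]); return Rn.from_matrix(np.c_[x,np.cross(z,x),z]).as_quat()
E
python3 - <<'E'
from h import *
q=tilt(np.radians(40))
env.movel([.50,-.10,.30],.3)
env.reach([.54,.07,.34],q); save('wrist','w12')
env.reach([.54,.23,.34],q); save('wrist','w13'); save('top','t13'); print(monitor.sense()['clock'])
E
```

```text
25.2417
```

View pics/w12.png

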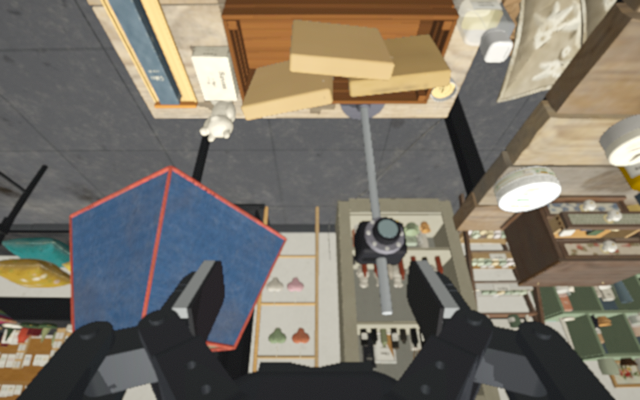

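View pics/w13.png

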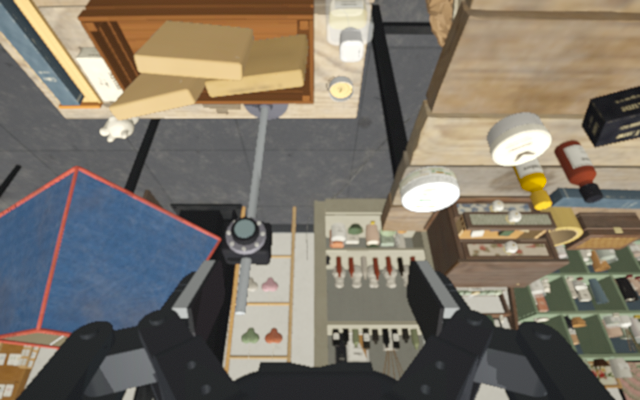

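```bash
python3 - <<'E'
from h import *
for n,(x,y) in [('w12',(380,250)),('w13',(246,250))]:
    f=load(n)['frame'][y-65:y+70,x-50:x+50,::-1]; cv2.imwrite('pics/%sz.png'%n,cv2.resize(f,None,fx=4.4,fy=4.4,interpolation=cv2.INTER_CUBIC))
a=cv2.imread('pics/w12z.png');b=cv2.imread('pics/w13z.png');cv2.imwrite('pics/lz.png',np.hstack([a,b])[:,:800] if a.shape[1]*2<=880 else a); print(a.shape)
E
```

```text
(594, 440, 3)
```

View pics/w12z.png

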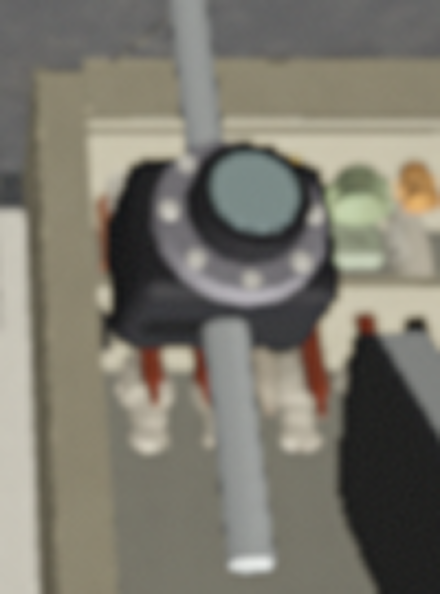

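View pics/w13z.png

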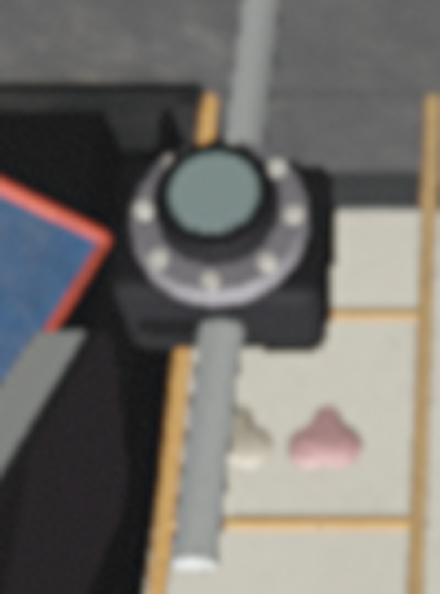

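```bash
python3 - <<'E'
from h import *
A=load('w12');B=load('w13')
a=lambda p:((p[0]+.5)/4.4-.5+330,(p[1]+.5)/4.4-.5+185); b=lambda p:((p[0]+.5)/4.4-.5+196,(p[1]+.5)/4.4-.5+185)
T=lambda p,q:tri([(A,a(p)),(B,b(q))])
lens,e=T((254,194),(213,192)); print('lens',lens.round(4),np.round(e,4))
post,e=T((250,563),(195,563)); print('post top',post.round(4),np.round(e,4))
leds=[T(p,q)[0] for p,q in [((169,210),(143,211)),((196,260),(159,259)),((251,279),(210,279)),((302,261),(267,263)),((316,214),(293,214))]]
leds=np.array(leds);print(leds.round(4))
for i,j in((0,4),(1,3)):
    d=leds[i]-leds[j]; print('led span',np.linalg.norm(d).round(4),'normal yaw',np.degrees(np.arctan2(-d[0],d[1])).round(2), 'dz',d[2].round(4))
v=post-lens; print('lens->post yaw',np.degrees(np.arctan2(v[1],v[0])),np.hypot(*v[:2]))
s=load('scene0');t=load('top0')
print('lens 3+',tri([(A,a((254,194))),(B,b((213,192))),(s,(240.7,167.3)),(t,(275,121))]))
print('proj lens in scene/top',proj(s,lens),proj(t,lens)); 
# foot centre from wrist views at z~.0
for n in('scene0','top0'): print(n, proj(load(n),[post, [post[0],post[1],0]]))
E
```

```text
lens [0.6875 0.1506 0.2582] [0.0003 0.0003]
post top [0.7286 0.1479 0.3402] [0. 0.]
[[0.6977 0.1304 0.2581]
 [0.6985 0.1362 0.2716]
 [0.699  0.1498 0.2768]
 [0.6999 0.1637 0.2717]
 [0.6998 0.1692 0.2581]]
led span 0.0389 normal yaw 176.92 dz 0.0
led span 0.0275 normal yaw 177.11 dz -0.0001
lens->post yaw -3.7583540231758787 0.04120886871215675
lens 3+ (array([0.6928114 , 0.15068021, 0.25565306]), [0.001195411903586258, 0.0014469221216959261, 0.0012314153377263669, 0.001859175433701932])
proj lens in scene/top [[241.92302559 167.04213412]] [[275.20177907 124.35476213]]
scene0 [[220.46357843 129.1259446 ]
 [246.23750782 233.42511182]]
top0 [[272.09226305  90.31848005]
 [288.57105068 131.83423165]]
```

```bash
python3 - <<'E'
from h import *
env.reach([.577,.23,.17],down(0)); save('wrist','w14'); 
env.movel([.577,.30,.17],.2); save('wrist','w15'); print(monitor.sense()['clock'])
for n in('w14','w15'):
    d=load(n); print(n,proj(d,[[.577,.27,.103],[.577,.27,0.]]))
E
```

```text
27.0667
w14 [[315.66738161 150.92739679]
 [315.39568879 134.84147603]]
w15 [[316.06049918 237.11236043]
 [315.79136304 198.41906068]]
```

View pics/w14.png

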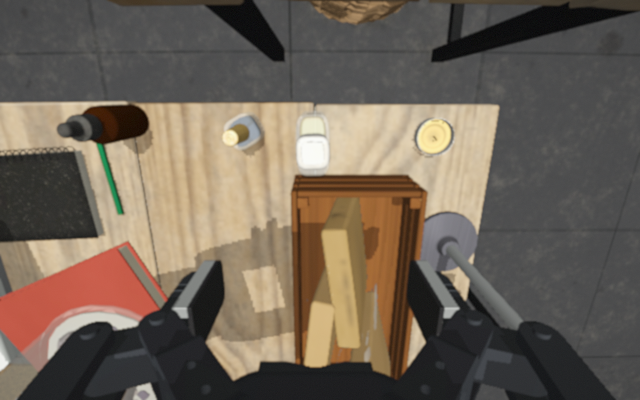

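View pics/w15.png

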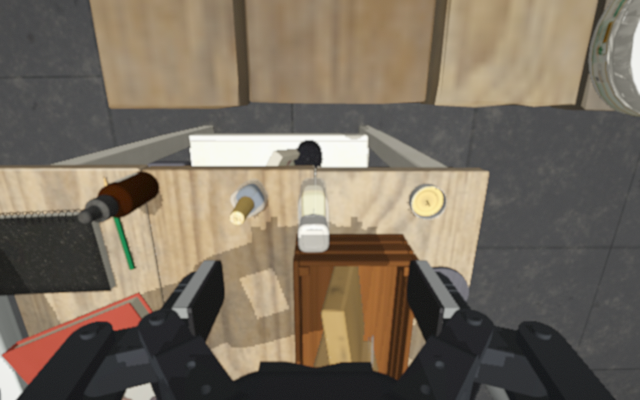

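```bash
python3 - <<'E'
from h import *
a=load('w14')['frame'][100:200,275:355,::-1]; b=load('w15')['frame'][165:265,275:355,::-1]
cv2.imwrite('pics/bz.png',cv2.resize(np.hstack([a,b]),None,fx=5,fy=5,interpolation=cv2.INTER_CUBIC))
E
```

```text
(no output)
```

View pics/bz.png

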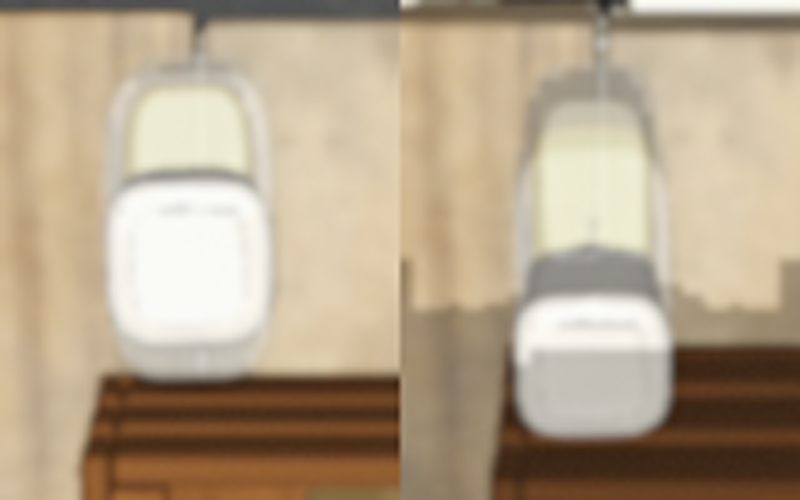

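```bash
python3 - <<'E'
from h import *
A=load('w14');B=load('w15')
g=lambda x,y:((x+.5)/5-.5+275,(y+.5)/5-.5+100); k=lambda x,y:((x-400+.5)/5-.5+275,(y+.5)/5-.5+165)
print('cap',tri([(A,g(189,263)),(B,k(594,366))]))
print('cap front edge',tri([(A,g(190,345)),(B,k(594,436))]),'back edge',tri([(A,g(189,182)),(B,k(594,296))]))
print('body base far',plane(B,[k(594,68)],0), plane(A,[g(190,65)],.0),'near shoulder',plane(A,[g(190,378)],.075))
print('body bottom midline B',plane(B,[k(592.5,120),k(592.5,290)],.04),plane(A,[g(190,100),g(187.5,200)],.06))
print('crate edge top',plane(A,[g(110,380),(423,180)],.067), 'block end',plane(A,[(328,200),(360,202)],.135))
E
```

```text
cap (array([0.57467997, 0.2688454 , 0.10185105]), [0.00014012979357956915, 0.00014012979357940798])
cap front edge (array([0.57475204, 0.25635725, 0.10245461]), [7.166716360003959e-05, 7.166716360032336e-05]) back edge (array([0.57468079, 0.28079887, 0.10073069]), [0.000133050900845333, 0.0001330509008456297])
body base far [[0.57431157 0.29337836 0.        ]] [[0.57407002 0.29275735 0.        ]] near shoulder [[0.57449247 0.24448363 0.075     ]]
body bottom midline B [[0.5742162  0.29302898 0.04      ]
 [0.57420836 0.25705547 0.04      ]] [[0.57444822 0.28988194 0.06      ]
 [0.57399164 0.27282317 0.06      ]]
crate edge top [[0.56029498 0.24215783 0.067     ]
 [0.67272746 0.23830076 0.067     ]] block end [[0.58537397 0.24175931 0.135     ]
 [0.6072819  0.24033983 0.135     ]]
```

```bash
python3 - <<'E'
from h import *
A=load('w14')['frame'][150:300,280:400,::-1]; B=load('w13')['frame'][0:120,180:340,::-1]
cv2.imwrite('pics/blkA.png',cv2.resize(A,None,fx=4,fy=4,interpolation=cv2.INTER_CUBIC));cv2.imwrite('pics/blkB.png',cv2.resize(B,None,fx=5,fy=5,interpolation=cv2.INTER_CUBIC))
E
```

```text
(no output)
```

View pics/blkA.png

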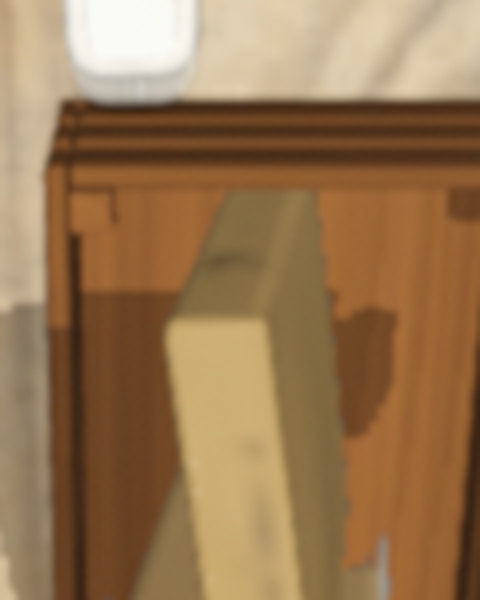

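View pics/blkB.png

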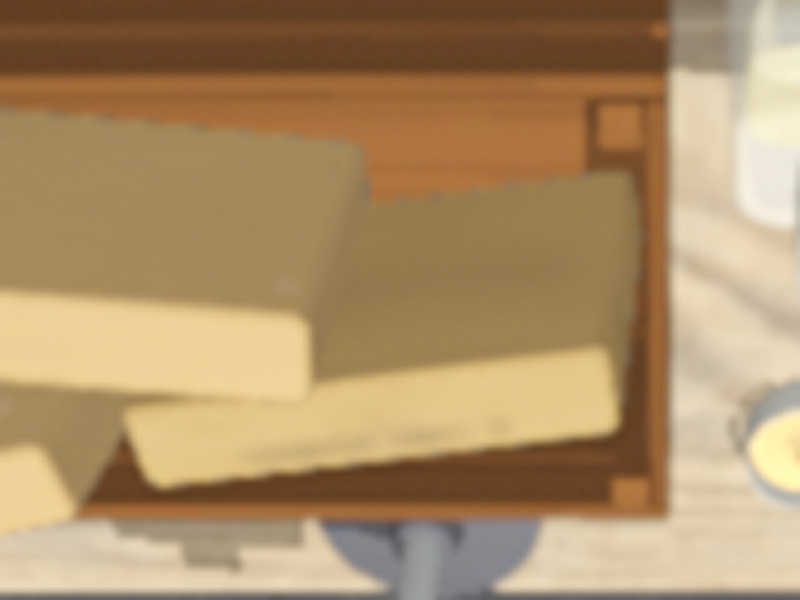

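```bash
python3 - <<'E'
from h import *
A=load('w14');B=load('w13')
g=lambda x,y:((x+.5)/4-.5+280,(y+.5)/4-.5+150); k=lambda x,y:((x+.5)/5-.5+180,(y+.5)/5-.5)
print(tri([(A,g(170,322)),(B,k(606,345))]),tri([(A,g(266,320)),(B,k(618,432))]))
print('crate top left wall',plane(A,[g(70,165),g(400,165)],.067))
E
```

```text
(array([0.58165725, 0.21424534, 0.12198474]), [0.0004846294583998024, 0.00048462945839981755]) (array([0.59918806, 0.21672998, 0.12770636]), [6.259341523318803e-05, 6.259341523319236e-05])
crate top left wall [[0.56053167 0.22807973 0.067     ]
 [0.63465342 0.22815641 0.067     ]]
```

```bash
python3 - <<'E'
from h import *
A=load('w14');B=load('w15')
cv2.imwrite('pics/nz.png',np.hstack([cv2.resize(A['frame'][100:165,210:275,::-1],(400,400),interpolation=cv2.INTER_CUBIC),cv2.resize(B['frame'][170:235,215:280,::-1],(400,400),interpolation=cv2.INTER_CUBIC)]))
E
```

```text
(no output)
```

View pics/nz.png

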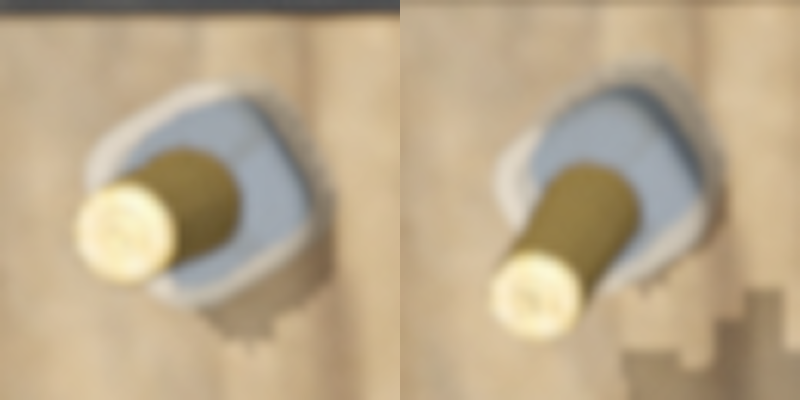

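```bash
python3 - <<'E'
from h import *
A=load('w14');B=load('w15'); s=65/400
g=lambda x,y:(x*s+210,y*s+100); k=lambda x,y:((x-400)*s+215,y*s+170)
print('cap top',tri([(A,g(126,233)),(B,k(537,295))]))
print('right corner',[plane(A,[g(318,205)],z) for z in(0,.04)],tri([(A,g(315,205)),(B,k(712,200))]))
print('other corners z.02', plane(A,[g(240,88),g(190,303),g(95,170)],.02))
E
```

```text
cap top (array([0.50697453, 0.27643095, 0.07685143]), [2.298091731028436e-06, 2.2980917310200267e-06])
right corner [array([[0.52027835, 0.27156707, 0.        ]]), array([[0.52682555, 0.27601191, 0.04      ]])] (array([0.52486082, 0.27479011, 0.02891954]), [0.00031626225270824234, 0.00031626225270824505])
other corners z.02 [[0.51205842 0.29212631 0.02      ]
 [0.50174259 0.25794071 0.02      ]
 [0.48791892 0.2793697  0.02      ]]
```

```bash
python3 - <<'E'
from h import *
env.movel([.578,.271,.17],.2)
env.movel([.578,.271,.075],.15)
r=env.movel([.578,.271,.017],.05,guard=5); s=monitor.sense(); print(r,s['position'],s['contact_force'],s['clock']); save('wrist','w16'); save('scene','s16')
E
```

```text
False [0.57822928 0.2710666  0.01739239] [0.67100808 0.03457197 0.04494048] 29.45
```

View pics/w16.png

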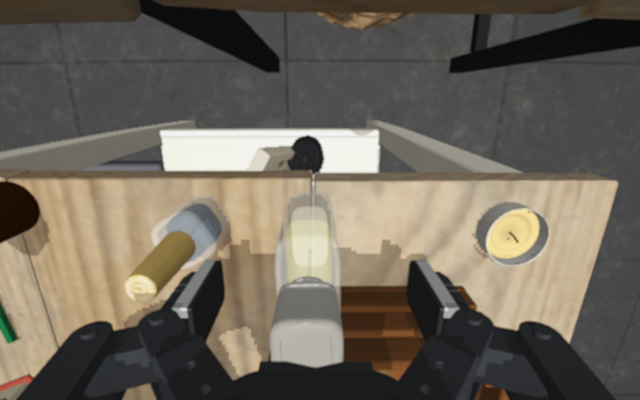

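View pics/s16.png

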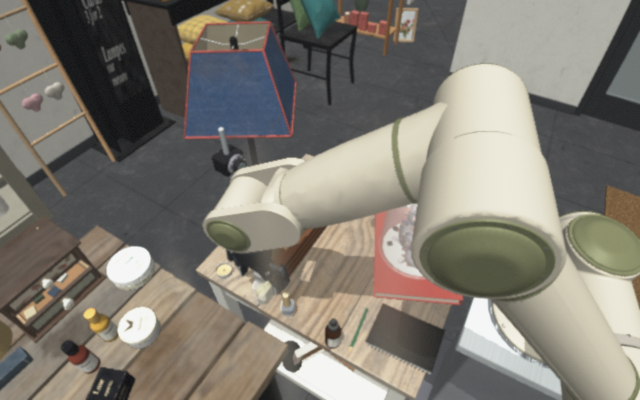

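The fingers straddle the bottle (cap at (308,330)) and clear the nail polish. Now I'll grip it.

```bash
python3 - <<'E'
from h import *
env.close_gripper(60); s=monitor.sense(); print(s['finger_gap'],s['contact_force'],s['position'])
save('wrist','w17')
if s['finger_gap']>.2:
    env.movel([.578,.271,.037],.05); s=monitor.sense(); print(s['finger_gap'],s['contact_force'],s['clock']); save('wrist','w18')
E
```

```text
0.3243355797229023 [-1.16172512 -0.10030119  2.43822114] [0.57795856 0.27103228 0.01721998]
0.3220793902110405 [-0.127166    0.77049206 -3.52890902] 30.7083
```

View pics/w18.png

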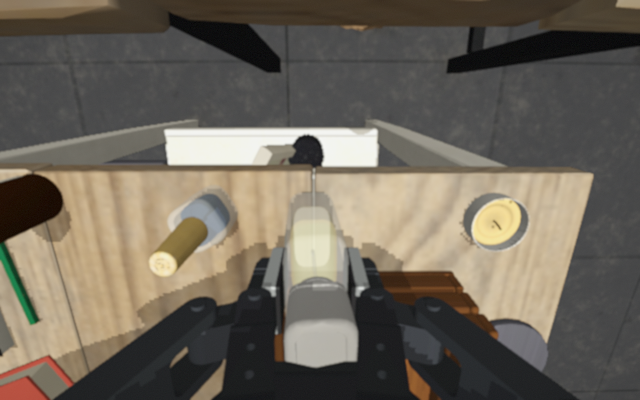

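```bash
python3 - <<'E'
from h import *
env.movel([.578,.271,.2255],.15)
r=env.movel([.5682,.159,.2255],.1,frame=down(-.056),guard=20); s=monitor.sense(); print(r,s['finger_gap'],s['contact_force'],s['position'],s['clock']); save('wrist','w19');save('scene','s19');save('top','t19')
E
```

```text
False 0.32008526675251575 [ 1.14081409 -0.74343602 -1.76417394] [0.56816793 0.15951298 0.2254222 ] 33.4417
```

View pics/w19.png

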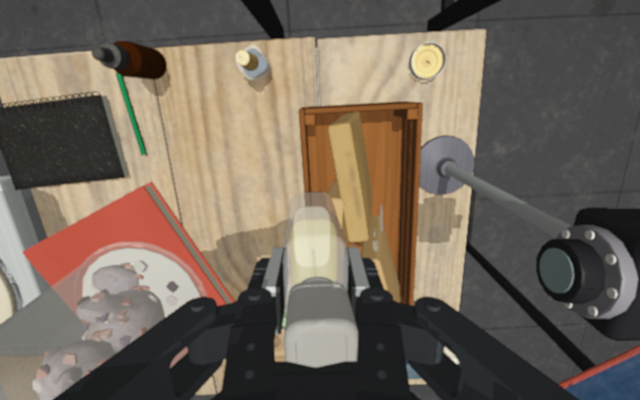

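View pics/s19.png

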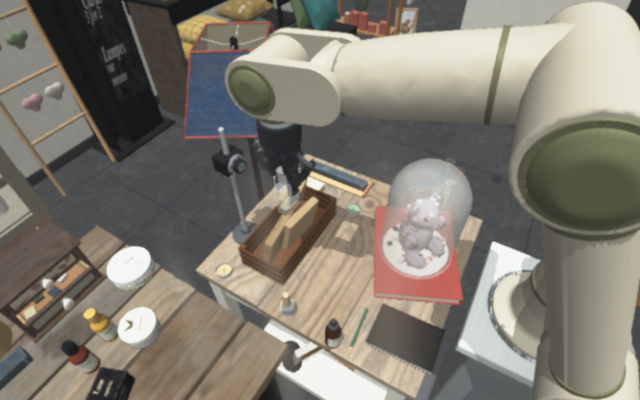

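View pics/t19.png

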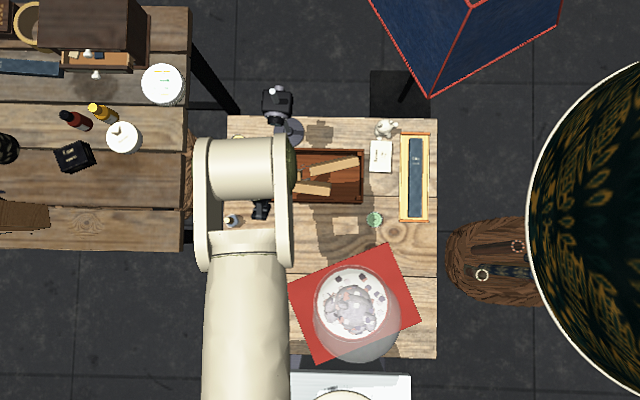

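```bash
python3 - <<'E'
from h import *
a=load('w19')['frame'][180:380,240:390,::-1]; cv2.imwrite('pics/w19z.png',cv2.resize(a,None,fx=3,fy=3,interpolation=cv2.INTER_CUBIC))
a=load('s19')['frame'][110:230,210:330,::-1]; cv2.imwrite('pics/s19z.png',cv2.resize(a,None,fx=5,fy=5,interpolation=cv2.INTER_CUBIC))
d=load('w19')
# predicted cap top corners & body for ideal pose
c=np.array([.5682,.1572]); 
print(proj(load('s19'),[[*c,.2085],[*c,.2585],[*c,.2875],[*c,.3115]]).round(1))
yx=np.array([np.cos(-.056),np.sin(-.056)]); yy=np.array([-yx[1],yx[0]])
pts=[[*(c+sx*.012*yx+sy*.012*yy),.3115] for sx,sy in((-1,-1),(-1,1),(1,1),(1,-1))]+[[*(c+sx*.014*yx+sy*.027*yy),.2085] for sx,sy in((-1,-1),(-1,1),(1,1),(1,-1))]
print(((proj(d,pts)-[240,180])*3).round(0).tolist())
print(((proj(load('s19'),pts)-[210,110])*5).round(0).tolist())
E
```

```text
[[288.3 205.7]
 [286.5 188.8]
 [285.4 178.3]
 [284.4 169. ]]
[[128.0, 602.0], [121.0, 432.0], [344.0, 432.0], [335.0, 603.0], [166.0, 263.0], [161.0, 30.0], [298.0, 30.0], [292.0, 263.0]]
[[416.0, 289.0], [378.0, 325.0], [327.0, 301.0], [366.0, 266.0], [456.0, 452.0], [379.0, 533.0], [325.0, 505.0], [404.0, 426.0]]
```

View pics/w19z.png

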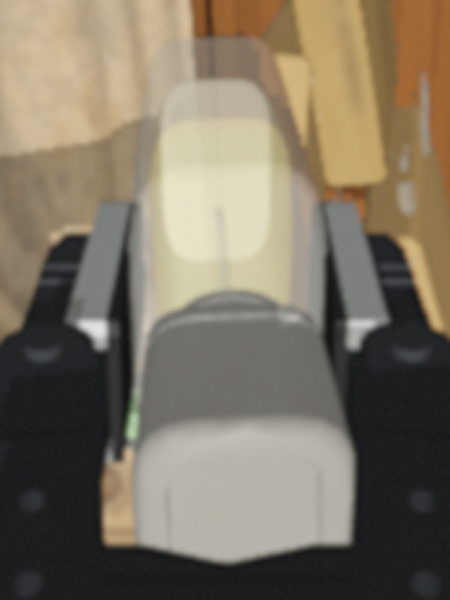

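View pics/s19z.png

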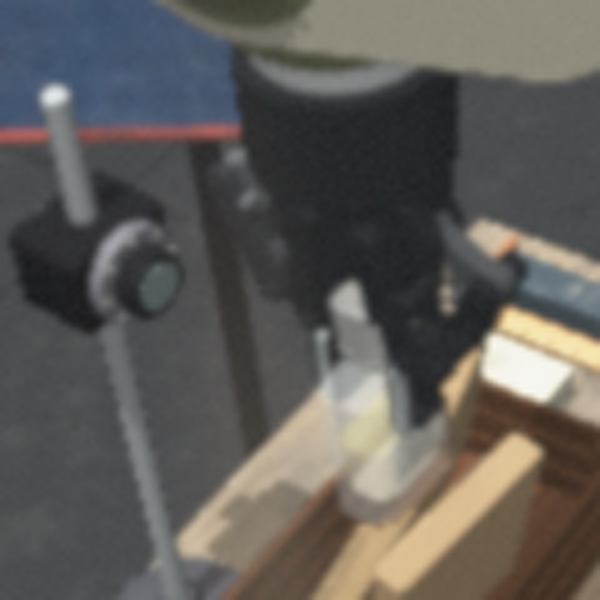

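```bash
python3 - <<'E'
from h import *
o=[]
for n in('w16','w17','w18','w19'):
    o.append(cv2.resize(load(n)['frame'][180:370,265:365,::-1],None,fx=2,fy=3,interpolation=cv2.INTER_CUBIC))
cv2.imwrite('pics/cmp.png',np.hstack(o))
E
```

```text
(no output)
```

View pics/cmp.png

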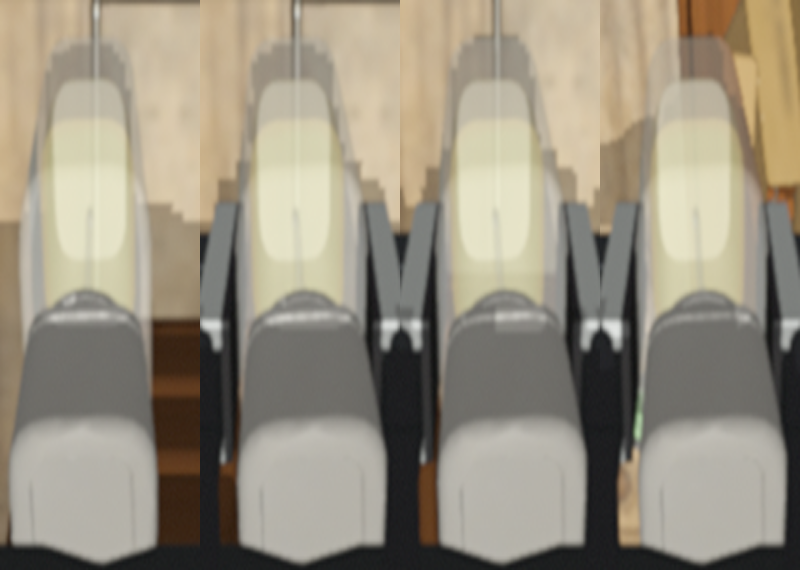

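The bottle leans about 2.5° in the jaws: its cap is about 1.8 mm to the right of the finger mid-line and its base about 2 mm to the left. The cause is the off-centre closing. I'll set it back down and regrip it centred.

```bash
python3 - <<'E'
from h import *
env.movel([.580,.272,.2255],.15,frame=down(0))
env.movel([.580,.272,.035],.15)
r=env.movel([.580,.272,.012],.03,guard=3); s=monitor.sense(); print(r,s['position'],s['contact_force'])
env.release(); env.hold(.2); save('wrist','w20'); print(monitor.sense()['clock'])
cv2.imwrite('pics/w20z.png',cv2.resize(load('w20')['frame'][170:370,255:375,::-1],None,fx=4,fy=3,interpolation=cv2.INTER_CUBIC))
E
```

```text
True [0.57934591 0.27206687 0.01692281] [-2.04120908  0.65727654  4.64651956]
37.3583
```

View pics/w20.png

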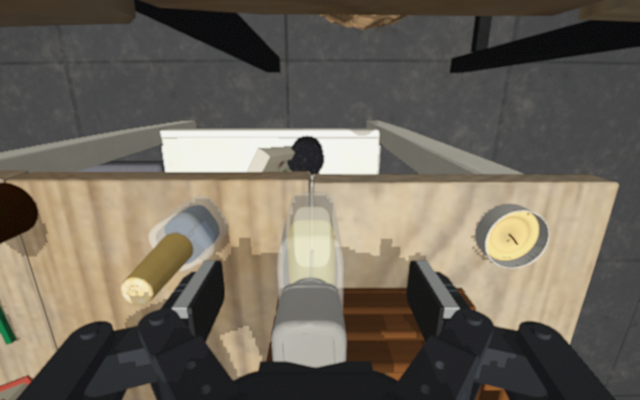

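View pics/w20z.png

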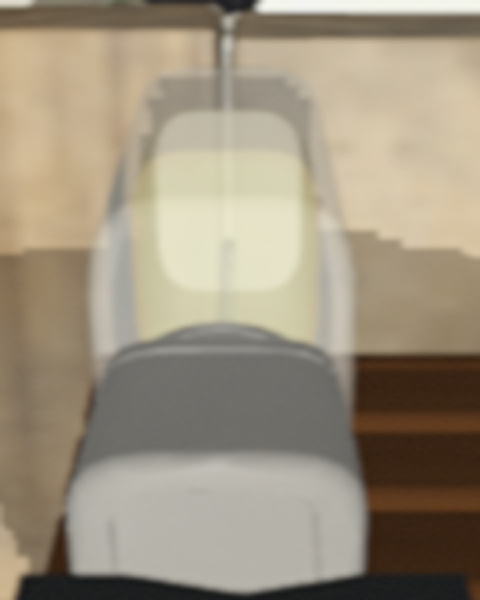

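```bash
python3 - <<'E'
from h import *
d=load('w20')
u=lambda x,y:((x+.5)/4-.5+255,(y+.5)/3-.5+170)
print(plane(d,[u(217,490),u(68,490),u(366,490)],.103).round(4)); print('label base',plane(d,[u(226,75)],0),plane(d,[u(217,460)],.103))
print(monitor.sense()['position'])
E
```

```text
[[0.5768 0.2785 0.103 ]
 [0.5647 0.2785 0.103 ]
 [0.5889 0.2786 0.103 ]]
label base [[0.57606838 0.29362153 0.        ]] [[0.57680001 0.28247558 0.103     ]]
[0.57922617 0.27178091 0.01643701]
```

```bash
python3 - <<'E'
from h import *
env.movel([.5766,.272,.017],.02,guard=5); print(monitor.sense()['position'])
env.close_gripper(45); s=monitor.sense(); print(s['finger_gap'],s['contact_force'],s['position'],s['clock'])
env.movel([.5766,.272,.037],.05); env.hold(.1); s=monitor.sense(); print(s['finger_gap'],s['contact_force'],s['clock']); save('wrist','w21')
cv2.imwrite('pics/w21z.png',cv2.resize(load('w21')['frame'][170:370,255:375,::-1],None,fx=4,fy=3,interpolation=cv2.INTER_CUBIC))
E
```

```text
[0.57647639 0.27205729 0.01706497]
0.3299456071159705 [-0.35056516  0.29570088  1.71885923] [0.576834   0.27205053 0.01719686] 38.2
0.32102976321374466 [-0.38773934 -0.01859885 -2.38898121] 38.85
```

View pics/w21z.png

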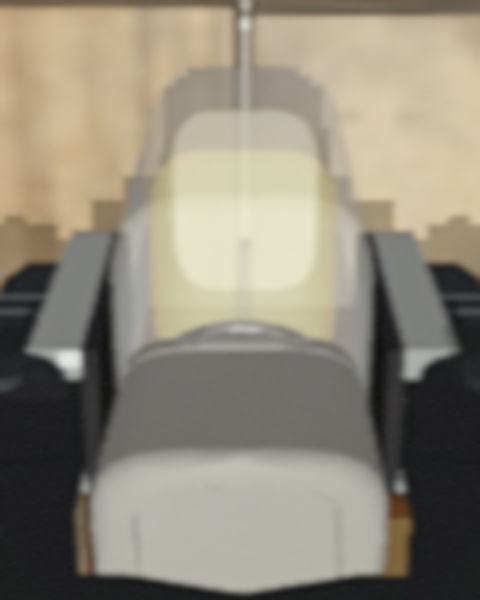

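```bash
python3 - <<'E'
from h import *
d=load('w19'); cv2.imwrite('pics/w19l.png',cv2.resize(d['frame'][200:350,510:640,::-1],None,fx=4,fy=4,interpolation=cv2.INTER_CUBIC))
E
```

```text
(no output)
```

View pics/w19l.png

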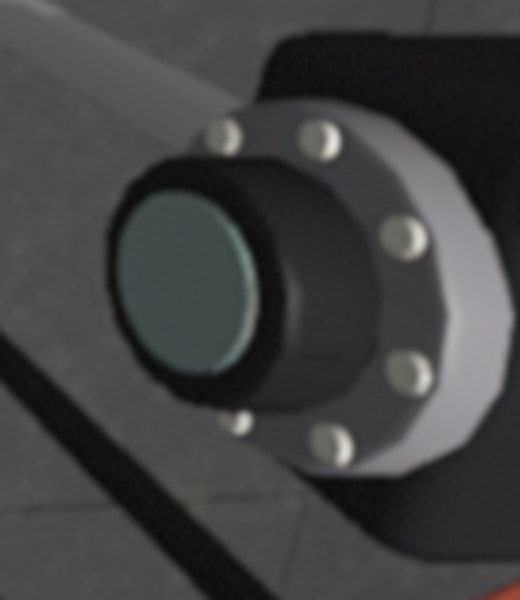

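```bash
python3 - <<'E'
from h import *
A,B,W,F=load('w12'),load('w13'),load('w1'),load('w19')
h=.5
a=lambda p:((p[0]+.5)/4.4-.5+330,(p[1]+.5)/4.4-.5+185); b=lambda p:((p[0]+.5)/4.4-.5+196,(p[1]+.5)/4.4-.5+185)
o=[(A,a((254,194))),(B,b((213,192))),(W,(607.1,244.6)),(F,(185.5/4-.5+510,284.5/4-.5+200))]
print(tri(o)); print(tri(o[2:])); print(tri([o[0],o[1],o[3]])); print(tri([o[0],o[3]]),tri([o[1],o[3]]))
for d,uv in o: print(proj(d,[.688,.1505,.2585]),uv)
E
```

```text
(array([0.68731103, 0.15059444, 0.25823554]), [0.00031855809208407196, 0.0002662338845213064, 0.0002664495392363983, 0.00020862017433085812])
(array([0.68645102, 0.15113104, 0.25912528]), [0.00021096243789330566, 0.00021096243789321665])
(array([0.68728878, 0.15052382, 0.25830656]), [0.00025869886448771657, 0.0003340348336825504, 0.00011113965827891896])
(array([0.68719358, 0.1505043 , 0.25857996]), [6.636089890045114e-05, 6.636089890046266e-05]) (array([0.68753404, 0.15038424, 0.25794795]), [0.0001886149847952283, 0.00018861498479508617])
[[387.2197735  228.91479687]] (387.34090909090907, 228.70454545454544)
[[244.00424339 228.97866229]] (244.02272727272725, 228.25)
[[608.59305837 245.31890691]] (607.1, 244.6)
[[557.477854  270.5635984]] (555.875, 270.625)
```

```bash
python3 - <<'E'
from h import *
env.movel([.5766,.272,.2254],.15)
r=env.movel([.5677,.1599,.2254],.1,frame=down(-.056),guard=20); env.hold(.3); s=monitor.sense(); print(r,s['finger_gap'],s['contact_force'],s['position'],s['clock'],abs(s['qvel']).max()); save('wrist','w22');save('scene','s22')
d=load('w22'); c=np.array([.5675,.1572]); yx=np.array([np.cos(-.056),np.sin(-.056)]); yy=np.array([-yx[1],yx[0]]); b=.2083
P=lambda x,y,z:[*(c+x*yx+y*yy),b+z]
img=d['frame'][:,:,::-1].copy()
pt=[P(sx*.012,.012,.103) for sx in(-1,1)]+[P(sx*.012,.027,0) for sx in(-1,1)]
for q in proj(d,pt): cv2.circle(img,tuple(int(round(v)) for v in q),1,(0,0,255),-1)
print(proj(d,pt).round(1).tolist())
cv2.imwrite('pics/w22z.png',cv2.resize(img[170:370,240:390],None,fx=4,fy=3,interpolation=cv2.INTER_CUBIC))
S=load('s22'); img=S['frame'][:,:,::-1].copy()
for q in proj(S,[P(sx*.014,sy*.027,0) for sx in(-1,1) for sy in(-1,1)]): cv2.circle(img,tuple(int(round(v)) for v in q),0,(0,0,255),-1)
cv2.imwrite('pics/s22z.png',cv2.resize(img[110:230,210:330],None,fx=5,fy=5,interpolation=cv2.INTER_CUBIC))
E
```

```text
False 0.31958566606545075 [ 0.26755959  0.14507185 -2.1503512 ] [0.5676698  0.16012942 0.22534432] 41.8833 0.0032220839095503653
[[279.9, 325.5], [353.9, 325.5], [296.6, 190.8], [335.7, 190.8]]
```

View pics/w22z.png

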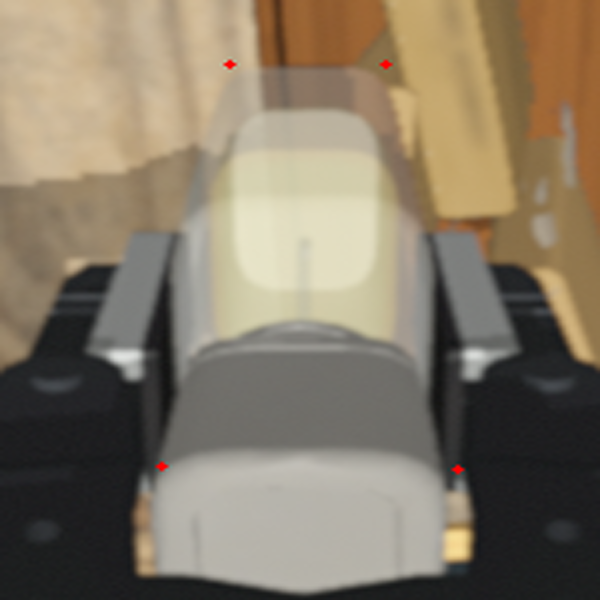

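View pics/s22z.png

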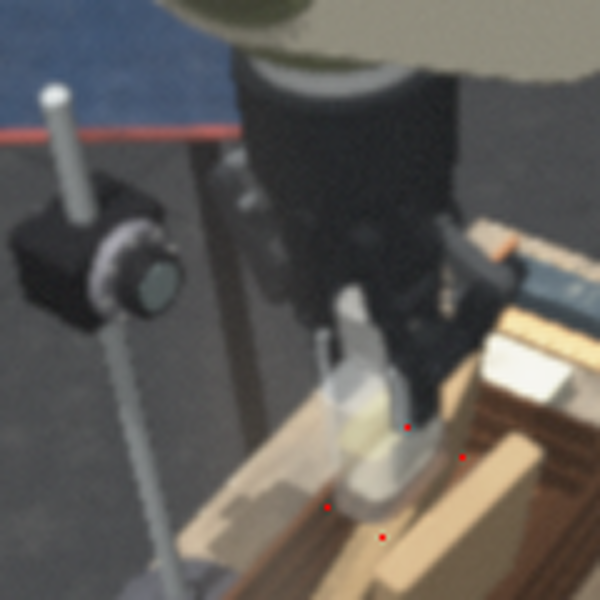

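```bash
python3 - <<'E'
from h import *
S=load('scene0'); img=S['frame'][:,:,::-1].copy()
P=[[.5747+sx*.014,.2690+sy*.027,0] for sx in(-1,1) for sy in(-1,1)]+[[.5747,.269,.103]]
p=proj(S,P)
z=cv2.resize(img[250:330,220:310],None,fx=6,fy=6,interpolation=cv2.INTER_CUBIC)
for q in p: cv2.circle(z,(int((q[0]-220+.5)*6),int((q[1]-250+.5)*6)),3,(0,0,255),-1)
S2=load('s22'); c=np.array([.5675,.1572])
z2=cv2.resize(S2['frame'][150:230,250:310,::-1],None,fx=6,fy=6,interpolation=cv2.INTER_CUBIC)
for q in proj(S2,[[c[0]+sx*.014+sy*.0015,c[1]-sx*.0008+sy*.027,.2083] for sx in(-1,1) for sy in(-1,1)]): cv2.circle(z2,(int((q[0]-250+.5)*6),int((q[1]-150+.5)*6)),3,(0,0,255),-1)
cv2.imwrite('pics/sb.png',np.hstack([z,z2])[:600,:800] if True else 0); print(z.shape,z2.shape)
E
```

```text
(480, 540, 3) (480, 360, 3)
```

View pics/sb.png

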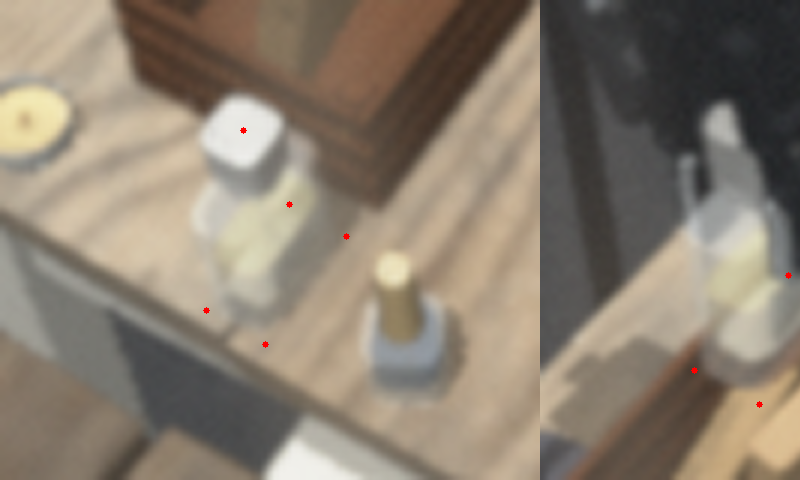

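```bash
python3 - <<'E'
from h import *
a=load('scene0')['frame'].astype(int);b=load('s22')['frame'].astype(int)
for n,(x0,y0,x1,y1) in dict(nail=(276,288,300,318),tea_b=(214,262,234,278),pencil=(348,305,370,348),dropper=(324,316,344,350),cat=(284,156,300,186),tea_a=(345,203,362,217),stand=(212,125,248,175),foot=(230,222,250,245)).items(): print(n,abs(a-b)[y0:y1,x0:x1].mean().round(2))
s=monitor.sense(); print(s['finger_gap'],s['position'],s['clock'])
job.hand_in()
E
```

```text
nail 9.81
tea_b 9.68
pencil 10.3
dropper 7.16
cat 102.5
tea_a 15.98
stand 4.89
foot 6.75
0.32635959173018086 [0.56768418 0.16000387 0.22536276] 41.9833
the job is handed in; nothing more can be done
```

The job is handed in: the carton is in the tray and released, and the arm is holding the perfume bottle still in front of the inspection camera. It took about 42 s of the 64 s, and no verdict was reported.

**Carton:**
- The first two grips closed above it. The real fingertips are about 28 mm short of the reported TCP, which a touch on the carton and the wrist picture both showed. I corrected for this and gripped it.
- I lowered it until it touched the tray floor, then let go.
- The wrist picture afterwards put its centre at (0.620, -0.1605) and its yaw at -0.1°, which is centred in the tray.

**Bottle:**
- The first grip held it leaning about 2.5°, because the jaws closed off-centre to stay clear of the nail polish. I set it back down, regripped it centred and lifted it again. It now looks upright to within about 0.5°.
- The lens measured (0.6873, 0.1505, 0.2583), agreeing to about 1 mm across the wrist views, and faces about 3.2° off the world x axis.
- The bottle's middle is aimed at (0.5675, 0.1572, 0.2583), which is 12 cm from the glass.

**Last checks:**
- The scene picture matches the intended position to about 1–2 mm. The wrist picture suggests the bottle may be about 1 mm too far from the lens; I left that.
- The two estimates of the lens direction differ by about 0.7° (LED ring -3.1°, post -3.8°).
- I compared the other things in the scene picture before and after. The nail polish, far-left tealight, pencil, dropper and camera stand showed only small differences, with the tealight by the tray slightly larger.
- The cat's patch changed a lot, most likely because the arm was in front of it. I did not confirm that. The soap was not in that comparison.

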